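Torque audit of three reagent bottle caps

ROBOT

A 7-joint arm with a two-finger parallel gripper is mounted at the origin on the work surface. World frame = base frame: x ahead of the robot, y to its left, z up, the work surface at z = 0. Lengths are in m, angles in degrees, forces in N, time in s.
With the tool pointing down it reaches from about 0.425 to 0.875 m from the base axis. Payload 4.7 kg.
Tool frame: the origin (TCP) lies at the very end of the fingers, on their centre line; the grasp point (between the pads) lies 19 mm behind it; x points along the fingers, z is the direction in which the jaws open and shut, and the axes are right-handed (so a half turn about x gives the same grasp; the last joint's range is limited). The gripper opens to 87 mm and grips with 3 to 60 N. Pads are 19 mm wide; open, the fingers measure 117 mm over their backs; the gripper's body (75 mm by 190 mm) begins 51 mm behind the grasp point.
Start: joints at [-76.083, 18.392, -4.016, 83.108, 1.295, 78.541, -3.26], TCP at [0.147, 0.633, 0.223] pointing down, gripper open.
Joint ranges: [-163.93, 163.93], [-17.29, 119.83], [-79.2, 71.16], [3.27, 140.29], [-89.18, 269.18], [5.43, 117.66], [-154.24, 154.24]. Speed limits (degrees/s): [147.25, 147.25, 180, 180, 180, 180, 180].

INTERFACE

Orientations are given as [roll, pitch, yaw] about the fixed x, y, z axes, in that order (R = Rz(yaw) Ry(pitch) Rx(roll)).
In Python, from cell import env gives the robot as it stands. The module is installed in compiled form; this text tells all that it offers.
- The arm moves only by the tool drive_tool, never from a script. Its argument "increments" is a list of rows, each a list of 2 entries, a list of its own where there are three numbers: the shift along the tool's x, y, z scaled (see below), then the turn, a rotation vector about the tool's x, y, z scaled (see below). In form: [[[dx, dy, dz], [wx, wy, wz]], ...]. A call has 1 to 10 rows; each row shifts and turns the commanded pose from where the row before left it, along the tool's axes as they then stand; what a row does not reach is not made up. The controller multiplies each number of a shift by 0.04 m and each number of a turn by 120 degrees. A row lasts 1/10 s, in which the tool goes at most 50 mm and 8.59 degrees, less where a joint would pass 70% of its speed; a pose out of reach is approached as far as the arm can. A call with a number of a shift or a turn outside -1 to 1 is refused whole. A call with a gripper value outside its range is refused whole. "hand" is the gripper's target within -1 to 1 (fully open at 1, half-way at 0, shut at -1), set as the call begins (left out, the last holds). The fingers move at their own pace and stop on an object; "squeeze" is the grip in N (left out, the last holds). Time passes only in rows, so rows that do not move let the fingers close. It gives the time, the measured TCP pose, the force and the opening at its end, in the units of the state.
- env.get_obs(): the state, without advancing time (a new reading comes with each control period).
- env.read_camera(name): name is "side" or "top" or "wrist"; returns a dict with "frame" (400x640x3 uint8, red, green, blue), "fx", "fy", "cx", "cy" (pixels), "R" (3x3) and "t" (3): a world point X has camera coordinates R X + t. Camera axes: x right, y down, z forward; pixel columns grow to the right and rows downward; lengths in m; the calibration is good to about 2 mm. A picture is of the moment at which its call begins. There is no depth.
- env.sign_off(): hands the job in, once; it reports no verdict.
The state is a dict: "time_s": time; "qpos": joint angles; "joint_velocities": joint speeds; "effort": joint torques, N m; "tool_pos": TCP position; "tool_rot": TCP orientation; "force": force on the tool from outside, world axes, zero at the start; "wrist_torque": the same for the moment, N m; "grip_width": finger opening in m.
Only numpy, scipy, OpenCV 4.12 (cv2) and the standard library are available. Lean on these libraries where they do the work, as an engineer would, in place of code of your own. Each camera call takes 0.05 s, during which the arm holds its last target.

TASK

Check the screw caps of the three amber reagent bottles: turn each one clockwise (seen from above) until it comes up firm, breaks away and creeps on about 8 degrees (at least 3, never more than 17; by then it takes about 0.6 newton-metres). Tight caps are firm at once, with only a little springy give; a loose one first turns freely by more than 25 degrees. When all three have been tried, move the paddle-shaped flag pin gently from its parking block fully down into the hole in front of the one loose bottle, upright, and let go; never flag a tight bottle, and leave the beaker and the two small vials on the tray where they are.

Things in the scene. Friction and masses are not known exactly. Their poses are not given: they have to be found in the camera images.
- stand_a: One station: amber bottle (62 mm square) clamped on a base, with a grey 42 mm square flag block in front; fixed on a tray. Origin: on its underside, 40 mm from the bottle's axis; +x from flag block towards bottle, +y along the row, z up. Three stations 120 mm apart in a row, in any order; any one may have the loose cap.
- cap_a_mid (a point): Centre (on the turning axis, half-way up) of that bottle's blue ribbed round screw cap, 40 mm diameter (42 over the ribs), 28 mm high, axis vertical. Below the cap only a 28 mm thick neck; the bottle's 62 mm square shoulder starts 34 mm below this point. Its axes are the stand's and do not turn with the cap.
- seal_a (a joint): How far that cap has crept clockwise past breakaway, rad; 0 at the start, stays where left. A loose cap first turns freely (0.1 N m). Once firm, the cap gives elastically, 3 N m per rad, springing back if let go; at 0.45 N m (0.15 rad of give) it breaks away and creeps, 1 N m more per rad of creep. Grip it with 60 N or more or it slips.
- rim_a (a point): Point on the top edge of that cap, 20 mm from its axis; turns with the cap (a thin white line on the top points to it). Where it starts tells nothing of tightness: the threads start anywhere. A loose cap turns 28 to 43 degrees before it is firm.
- hole_a (a point): Centre of the mouth of the flag hole in the grey 42 mm square block in front of that bottle, 100 mm from the cap's axis towards -x of its axes (same axes as the cap's point). Mouth 40 mm above the table, hole 15 mm diameter, 28 mm deep, vertical.
- stand_b: One station: amber bottle (62 mm square) clamped on a base, with a grey 42 mm square flag block in front; fixed on a tray. Origin: on its underside, 40 mm from the bottle's axis; +x from flag block towards bottle, +y along the row, z up. Three stations 120 mm apart in a row, in any order; any one may have the loose cap.
- cap_b_mid (a point): Centre (on the turning axis, half-way up) of that bottle's blue ribbed round screw cap, 40 mm diameter (42 over the ribs), 28 mm high, axis vertical. Below the cap only a 28 mm thick neck; the bottle's 62 mm square shoulder starts 34 mm below this point. Its axes are the stand's and do not turn with the cap.
- seal_b (a joint): How far that cap has crept clockwise past breakaway, rad; 0 at the start, stays where left. A loose cap first turns freely (0.1 N m). Once firm, the cap gives elastically, 3 N m per rad, springing back if let go; at 0.45 N m (0.15 rad of give) it breaks away and creeps, 1 N m more per rad of creep. Grip it with 60 N or more or it slips.
- rim_b (a point): Point on the top edge of that cap, 20 mm from its axis; turns with the cap (a thin white line on the top points to it). Where it starts tells nothing of tightness: the threads start anywhere. A loose cap turns 28 to 43 degrees before it is firm.
- hole_b (a point): Centre of the mouth of the flag hole in the grey 42 mm square block in front of that bottle, 100 mm from the cap's axis towards -x of its axes (same axes as the cap's point). Mouth 40 mm above the table, hole 15 mm diameter, 28 mm deep, vertical.
- stand_c: One station: amber bottle (62 mm square) clamped on a base, with a grey 42 mm square flag block in front; fixed on a tray. Origin: on its underside, 40 mm from the bottle's axis; +x from flag block towards bottle, +y along the row, z up. Three stations 120 mm apart in a row, in any order; any one may have the loose cap.
- cap_c_mid (a point): Centre (on the turning axis, half-way up) of that bottle's blue ribbed round screw cap, 40 mm diameter (42 over the ribs), 28 mm high, axis vertical. Below the cap only a 28 mm thick neck; the bottle's 62 mm square shoulder starts 34 mm below this point. Its axes are the stand's and do not turn with the cap.
- seal_c (a joint): How far that cap has crept clockwise past breakaway, rad; 0 at the start, stays where left. A loose cap first turns freely (0.1 N m). Once firm, the cap gives elastically, 3 N m per rad, springing back if let go; at 0.45 N m (0.15 rad of give) it breaks away and creeps, 1 N m more per rad of creep. Grip it with 60 N or more or it slips.
- rim_c (a point): Point on the top edge of that cap, 20 mm from its axis; turns with the cap (a thin white line on the top points to it). Where it starts tells nothing of tightness: the threads start anywhere. A loose cap turns 28 to 43 degrees before it is firm.
- hole_c (a point): Centre of the mouth of the flag hole in the grey 42 mm square block in front of that bottle, 100 mm from the cap's axis towards -x of its axes (same axes as the cap's point). Mouth 40 mm above the table, hole 15 mm diameter, 28 mm deep, vertical.
- flag_mid (a point): Centre of the flat aluminium grip paddle of the flag pin, 40 mm (its x) by 12 mm (its y, grip across this) by 36 mm high (z up), on a 12 mm steel shaft; tip 70 mm below this point; 40 to 85 g. It starts upright in a 15 mm hole, 28 mm deep, of a fixed aluminium block (60 mm square, 32 mm high) left or right of the tray.
- flag_tip (a point): Lower end of the flag pin's shaft, on its axis (3 mm chamfer).
- beaker: Glass beaker, 68 mm wide, 85 mm high; stands at the side where the parking block is not. Leave alone. Origin: centre of its underside.
- vial_1: Small glass vial with blue cap, 18 mm wide, 40 mm high, standing on the tray between two bottles. Leave alone. Origin: underside.
- vial_2: Second small vial like vial_1, between the other two bottles. Leave alone. Origin: underside.

How it is judged:
By the outcome, as a careful person would: the job done as asked, in the order asked, and still so for the second after the job is handed in, with the robot touching nothing.
It also fails if it takes over 72 s, if anything falls off the work surface, if the arm or the gripper's body presses on something with over 40 N, if the wrist force passes 120 N, or if a joint passes its speed limit or range.

## Working session

There is one attempt and no reset: what is moved stays moved. The work goes in short steps, Python scripts to look and compute and a tool call to move; the robot and the scene stay as the last step left them, time stands still between calls to the robot, and variables do not carry over. Pictures are saved under pics/ and viewed, and the job is handed in when it is done.

Besides the shell and the picture viewer there is one more tool, called after ">>>" as name([rows], argument=value, ...), one row to a line, values as JSON. drive_tool: Moves the arm, as the interface text tells. Shifts and turns lie within -1 to 1; 1 stands for 0.04 m of shift or 120 degrees of turn. Its arguments: {"type":"object","properties":{"increments":{"type":"array"},"hand":{"type":"number"},"squeeze":{"type":"number"}},"required":["increments"]}

```bash
mkdir -p pics; python3 - <<'E'
from cell import env
import cv2
o=env.get_obs();print(o)
for n in("top","side","wrist"):
    c=env.read_camera(n);cv2.imwrite(f"pics/{n}0.png",c["frame"][:,:,::-1]);print(n,c["fx"],c["fy"],c["cx"],c["cy"],c["R"],c["t"])
E
```

```text
{'time_s': 0.0, 'qpos': array([-76.08132314,  18.43988518,  -4.01575144,  83.17570014,
         1.29420113,  78.53978224,  -3.26028908]), 'joint_velocities': array([ 0.06537132, -0.02722148, -0.02210531, -0.02068213,  0.07553819,
        0.03650339, -0.07710332]), 'effort': array([-2.27794767e-04, -4.91287029e+01, -4.04037461e-01, -3.12520051e+01,
       -6.40092837e-02,  4.39272425e-02,  1.96830647e-04]), 'tool_pos': array([0.14735916, 0.63250572, 0.22144518]), 'tool_rot': array([-177.46063728,   89.88972396, -100.56978661]), 'force': array([ 0.03996369, -0.50868357,  1.05009192]), 'wrist_torque': array([-0.01453024,  0.01280205,  0.02047425]), 'grip_width': 0.08699197458755178}
top 458.4654340863475 458.4654340863475 317.03045918221187 199.61882938577725 [[-0.00604898 -0.99973635 -0.02215058]
 [-0.98037795  0.01029352 -0.19685809]
 [ 0.1970342   0.02052515 -0.98018174]] [0.02412482 0.57386155 0.95016247]
side 369.6839984267727 369.6839984267727 317.9698574746445 197.71420140250245 [[ 0.96158044 -0.27451509 -0.00212638]
 [-0.16986799 -0.58889868 -0.79015391]
 [ 0.21565695  0.76015775 -0.61290478]] [-0.53280141  0.18872191  0.73695309]
wrist 328.57429061407584 328.57429061407584 325.2042696454099 195.7162626235311 [[ 0.22614979  0.97409187 -0.00114443]
 [ 0.94562565 -0.21925868  0.24024521]
 [ 0.23376998 -0.05541361 -0.97071156]] [-0.64846101 -0.03045888  0.38876447]
```

View pics/top0.png

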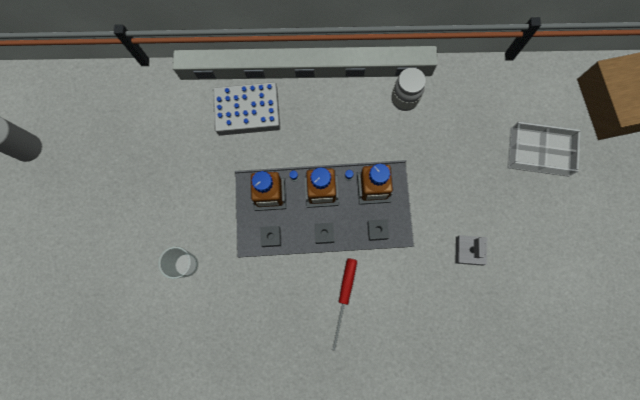

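View pics/side0.png

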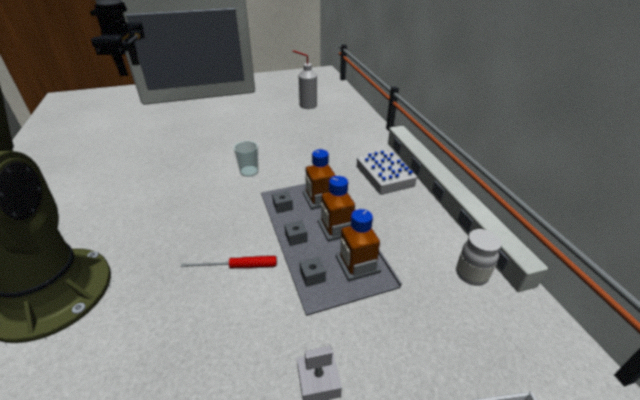

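View pics/wrist0.png

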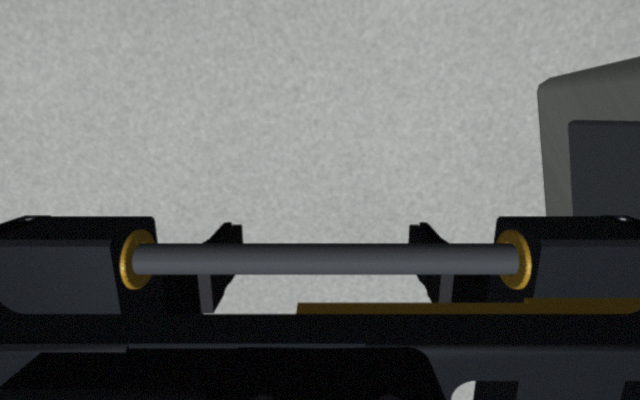

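The top view shows the three bottles at about columns 265, 320 and 377. The beaker is at (178,263) and the flag pin in its block at (475,250), to the right of the tray. The side view agrees. I'll enlarge these next.

```bash
python3 - <<'E'
import cv2
t=cv2.imread("pics/top0.png")
a=t[155:255,230:420];cv2.imwrite("pics/ta.png",cv2.resize(a,None,fx=4.2,fy=4.2,interpolation=cv2.INTER_CUBIC)[:, :800])
b=t[225:275,445:505];cv2.imwrite("pics/tb.png",cv2.resize(b,None,fx=10,fy=10,interpolation=cv2.INTER_CUBIC))
s=cv2.imread("pics/side0.png")
b=s[140:320,255:415];cv2.imwrite("pics/sa.png",cv2.resize(b,None,fx=3.3,fy=3.3,interpolation=cv2.INTER_CUBIC))
b=s[335:400,280:360];cv2.imwrite("pics/sb.png",cv2.resize(b,None,fx=8,fy=8,interpolation=cv2.INTER_CUBIC))
E
```

```text
(no output)
```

View pics/ta.png

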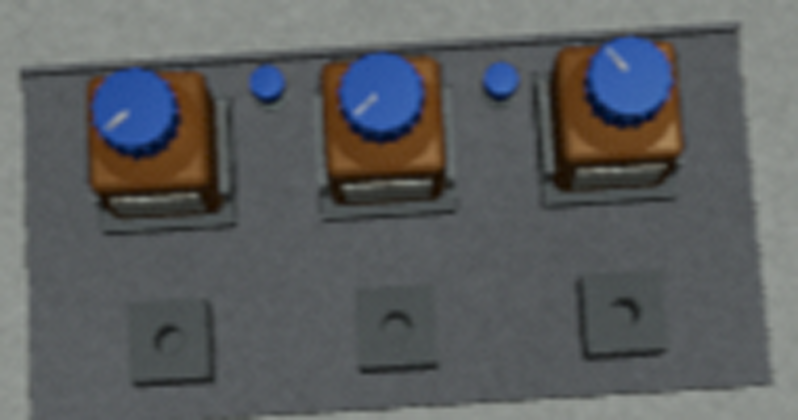

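View pics/tb.png

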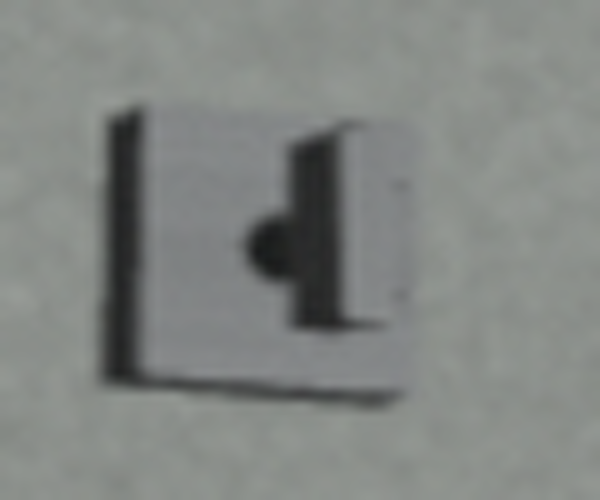

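View pics/sa.png

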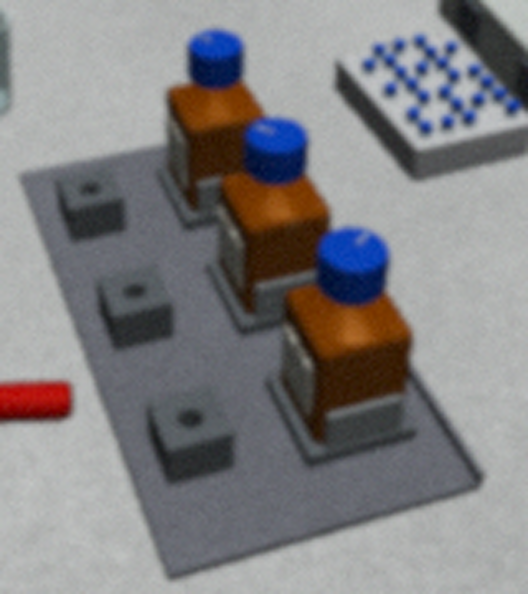

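View pics/sb.png

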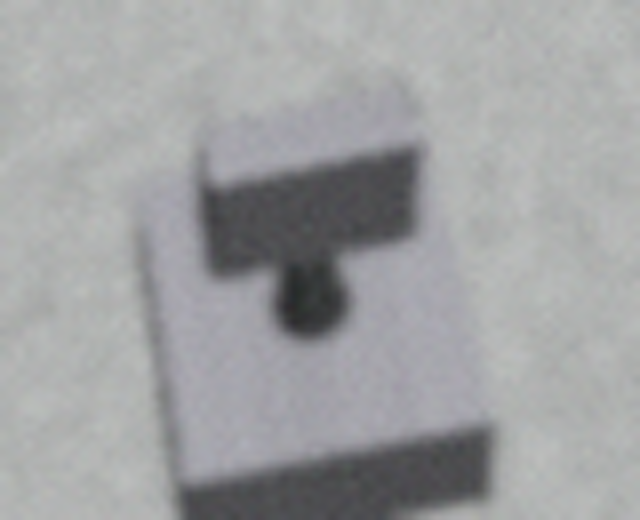

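```bash
cat > h.py <<'E'
import numpy as np
from scipy.spatial.transform import Rotation as Ro
def proj(c,X):
    p=c["R"]@np.asarray(X,float)+c["t"]; return np.array([c["fx"]*p[0]/p[2]+c["cx"],c["fy"]*p[1]/p[2]+c["cy"]])
def ray(c,uv,z):
    d=c["R"].T@np.array([(uv[0]-c["cx"])/c["fx"],(uv[1]-c["cy"])/c["fy"],1]); o=-c["R"].T@c["t"]
    return o+d*(z-o[2])/d[2]
def rel(R,p,tgt):
    return R.T@(np.asarray(tgt)-p)
E
python3 - <<'E'
from cell import env
from h import *
from scipy.optimize import least_squares
T=env.read_camera("top");S=env.read_camera("side")
f=lambda l,s,o:np.array(l)/s+np.array(o)
hT=f([(170,340),(397,325),(626,312)],4.2,(230,155))
cT=f([(135,110),(382,94),(630,77)],4.2,(230,155))
cS=f([(216,46),(276,133),(353,245)],3.3,(255,140))
hS=f([(91,189),(135,291),(190,418)],3.3,(255,140))
for i in range(3): print("hole",ray(T,hT[i],.04),ray(S,hS[i],.04))
def model(q):
    x,y,w,z=q; ex=np.array([np.cos(w),np.sin(w),0]);ey=np.array([-np.sin(w),np.cos(w),0])
    H=[np.array([x,y,.04])+k*.12*ey for k in(1,0,-1)]
    C=[h+.1*ex+[0,0,z-.04] for h in H]
    return H,C
def res(q):
    H,C=model(q);r=[]
    for i in range(3):
        r+=[proj(T,H[i])-hT[i],proj(S,H[i])-hS[i],proj(T,C[i])-cT[i],proj(S,C[i])-cS[i]]
    return np.concatenate(r)
s=least_squares(res,[.52,0,0,.16]);print(s.x,np.round(s.fun.reshape(-1,2),2))
H,C=model(s.x);print(np.round(H,4),np.round(C,4),"yaw",np.degrees(s.x[2]))
for uv in [(376,223)]: print("flag top",ray(T,f(uv,10,(445,225)),.092))
print("flag side",ray(S,f((312,135),8,(280,335)),.092))
for uv in [(340,122),(340,325)]: print("edge",ray(T,f(uv,10,(445,225)),.092))
for uv in [(145,105),(135,378)]: print("block edge",ray(T,f(uv,10,(445,225)),.032))
for uv in [(210,185),(420,148)]: print("edge S",ray(S,f(uv,8,(280,335)),.092))
for n,a,b in[("L",(127,112),(105,130)),("M",(377,97),(355,116)),("R",(607,47),(628,70))]:
    A,B=[ray(T,f(q,4.2,(230,155)),s.x[3]) for q in(a,b)];print(n,A-B)
E
```

```text
hole [0.49685031 0.12296458 0.04      ] [0.49871595 0.12479631 0.04      ]
hole [0.50371403 0.00368038 0.04      ] [0.50457282 0.00571146 0.04      ]
hole [ 0.50949831 -0.11635644  0.04      ] [ 0.51056593 -0.11363608  0.04      ]
[0.50314525 0.00422827 0.05389183 0.1477488 ] [[-0.49  0.08]
 [-0.75  0.32]
 [-0.67 -0.75]
 [-0.38 -0.91]
 [-0.25  0.26]
 [-0.47  0.55]
 [-0.16 -0.72]
 [ 0.12  0.38]
 [-0.35 -0.05]
 [-0.2   0.82]
 [ 0.27 -0.46]
 [ 0.31  1.24]]
[[ 0.4967  0.1241  0.04  ]
 [ 0.5031  0.0042  0.04  ]
 [ 0.5096 -0.1156  0.04  ]] [[ 0.5965  0.1294  0.1477]
 [ 0.603   0.0096  0.1477]
 [ 0.6095 -0.1102  0.1477]] yaw 3.087774281862996
flag top [ 0.4632809  -0.32195336  0.092     ]
flag side [ 0.46491733 -0.31853517  0.092     ]
edge [ 0.48421431 -0.3161599   0.092     ]
edge [ 0.44244225 -0.31302142  0.092     ]
block edge [ 0.49518347 -0.29362243  0.032     ]
block edge [ 0.43551671 -0.28746744  0.032     ]
edge S [ 0.4446705  -0.32264229  0.092     ]
edge S [ 0.48306333 -0.32634331  0.092     ]
L [ 0.00875733 -0.01042061  0.        ]
M [ 0.00924729 -0.01060476  0.        ]
R [0.01153965 0.00969638 0.        ]
```

```bash
cat >> h.py <<'E'
def plan(env,pos,psi):
    """pos TCP target, psi: heading (deg) of tool z axis in world. prints scaled total shift (tool axes) and turn"""
    o=env.get_obs(); R=Ro.from_euler("xyz",o["tool_rot"],degrees=True).as_matrix()
    a=np.radians(psi); z=np.array([np.cos(a),np.sin(a),0]); x=np.array([0,0,-1.]); Rt=np.c_[x,np.cross(z,x),z]
    print("q",np.round(o["qpos"],1),"p",np.round(o["tool_pos"],4),"zhead",round(np.degrees(np.arctan2(R[1,2],R[0,2])),2),"tilt",np.round(R[:,0],4),"t",o["time_s"])
    print("shift/0.04 tool axes",np.round(R.T@(np.asarray(pos)-o["tool_pos"])/.04,3),"rotvec/120",np.round(np.degrees(Ro.from_matrix(R.T@Rt).as_rotvec())/120,4))
    print("F",np.round(o["force"],2),"M",np.round(o["wrist_torque"],3),"w",o["grip_width"])
E
python3 - <<'E'
from cell import env
from h import *
plan(env,[.5965,.1294,.2],100); plan(env,[.5965,.1294,.2],-80)
E
```

```text
q [-76.1  18.4  -4.   83.1   1.3  78.5  -3.3] p [0.1474 0.6328 0.222 ] zhead 76.89 tilt [-1.e-04 -9.e-04 -1.e+00] t 0.25
shift/0.04 tool axes [  0.56  -13.788  -9.711] rotvec/120 [-0.1926 -0.0004 -0.    ]
F [ 0.36 -0.52 -1.13] M [0.015 0.012 0.037] w 0.0867911800670297
q [-76.1  18.4  -4.   83.1   1.3  78.5  -3.3] p [0.1474 0.6328 0.222 ] zhead 76.89 tilt [-1.e-04 -9.e-04 -1.e+00] t 0.25
shift/0.04 tool axes [  0.56  -13.788  -9.711] rotvec/120 [ 1.3074e+00 -1.0000e-04  6.0000e-04]
F [ 0.36 -0.52 -1.13] M [0.015 0.012 0.037] w 0.0867911800670297
```

>>> drive_tool([
  [[0,-0.5,-0.35],[0,0,0]],
  [[0,-0.86,-0.6],[0,0,0]],
  [[0,-0.86,-0.6],[0,0,0]],
  [[0,-0.86,-0.6],[0,0,0]],
  [[0,-0.86,-0.6],[0,0,0]],
  [[0,-0.86,-0.6],[0,0,0]],
  [[0,-0.86,-0.6],[0,0,0]],
  [[0,-0.86,-0.6],[0,0,0]],
  [[0,-0.86,-0.6],[0,0,0]],
  [[0,-0.86,-0.6],[0,0,0]],
], hand=1)

```text
time_s: 1.25
tool_pos: [0.4172, 0.3329, 0.2227]
tool_rot: [-19.9, 90.0, 57.0]
force: [1.6, -0.0, -0.3]
grip_width: 0.0869
```

```bash
python3 - <<'E'
from cell import env
from h import *
plan(env,[.5965,.1294,.2],93)
E
```

```text
q [-51.9   4.1  11.  100.1  -0.8  75.9  36.2] p [0.4172 0.3329 0.2227] zhead 76.9 tilt [ 3.e-04  5.e-04 -1.e+00] t 1.25
shift/0.04 tool axes [ 0.567 -5.518 -3.938] rotvec/120 [-1.342e-01  2.000e-04  1.000e-04]
F [ 1.6  -0.02 -0.27] M [ 0.019 -0.037 -0.002] w 0.08691399044513676
```

>>> drive_tool([
  [[0,-0.79,-0.56],[0,0,0]],
  [[0,-0.79,-0.56],[0,0,0]],
  [[0,-0.79,-0.56],[0,0,0]],
  [[0,-0.79,-0.56],[0,0,0]],
  [[0,-0.79,-0.56],[0,0,0]],
  [[0,-0.79,-0.56],[0,0,0]],
  [[0,-0.78,-0.57],[0,0,0]],
  [[0,0,0],[-0.067,0,0]],
  [[0,0,0],[-0.067,0,0]],
  [[0,0,0],[0,0,0]],
])

```text
time_s: 2.25
tool_pos: [0.5957, 0.1308, 0.2223]
tool_rot: [82.4, 90.0, 175.3]
force: [-1.5, 0.5, -0.1]
grip_width: 0.0866
```

```bash
python3 - <<'E'
from cell import env
from h import *
import cv2
plan(env,[.5965,.1294,.2],93)
for n in("top","wrist"):
    c=env.read_camera(n);f=c["frame"][:,:,::-1]
    if n=="top": f=cv2.resize(f[140:270,150:420],None,fx=2.9,fy=2.9,interpolation=cv2.INTER_CUBIC)
    cv2.imwrite(f"pics/{n}1.png",f)
    print(n,proj(c,[.5965,.1294,.148]))
E
```

```text
q [-32.8  13.8  21.3  90.   -5.1  77.2  82.1] p [0.5957 0.1308 0.2223] zhead 92.96 tilt [-4.e-04  0.e+00 -1.e+00] t 2.25
shift/0.04 tool axes [ 0.558 -0.018 -0.037] rotvec/120 [-0.0003  0.     -0.0002]
F [-1.45  0.55 -0.08] M [ 0.051 -0.021 -0.048] w 0.08664559912114889
top [261.47270372 180.42519158]
wrist [324.07646382 204.53056872]
```

View pics/wrist1.png

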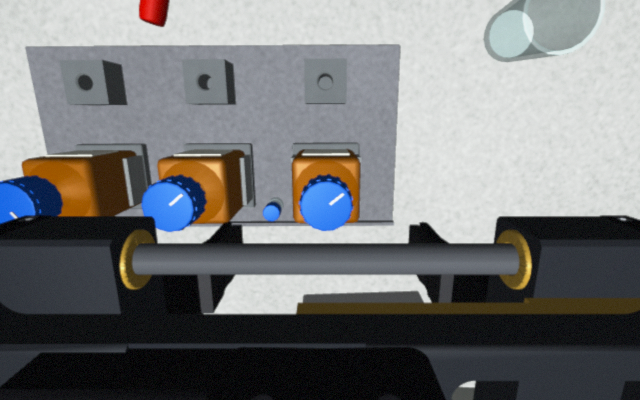

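View pics/top1.png

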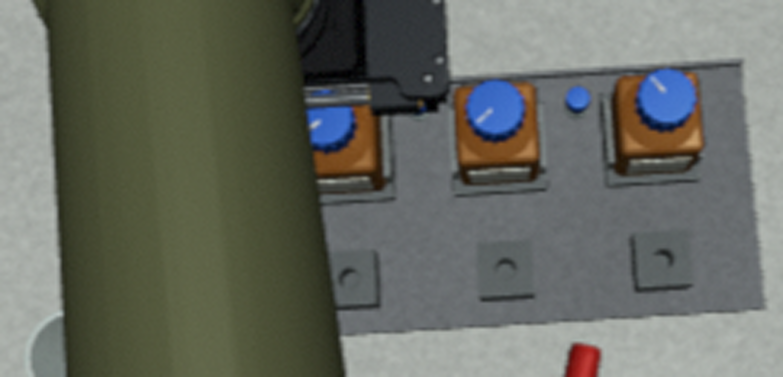

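```bash
python3 - <<'E'
import cv2
t=cv2.imread("pics/wrist1.png")
a=t[50:240,270:420];cv2.imwrite("pics/w1a.png",cv2.resize(a,None,fx=3.1,fy=3.1,interpolation=cv2.INTER_CUBIC))
E
```

```text
(no output)
```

View pics/w1a.png

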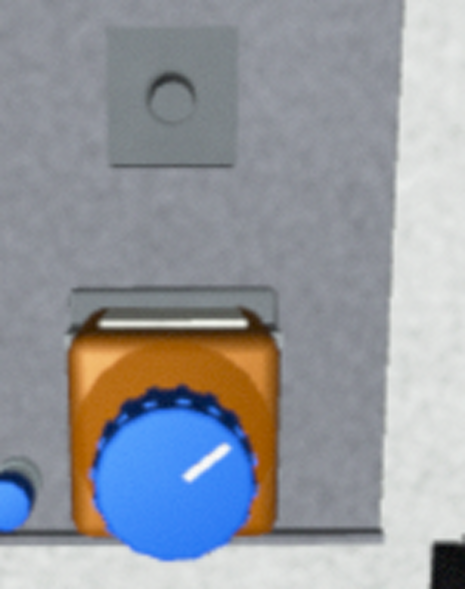

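```bash
python3 - <<'E'
from cell import env
from h import *
c=env.read_camera("wrist")
A=ray(c,(326.5,205.2),.148);B=ray(c,(325.2,81.6),.04);print(A,B,A-B, proj(c,[.5965,.1294,.148]),proj(c,[.4967,.1241,.04]))
# z consistency: cap = hole+0.1*ex
for z in(.144,.148,.152):print(z,ray(c,(326.5,205.2),z)-B)
plan(env,[.5965,.1300,.1165],93)
E
```

```text
[0.59689796 0.13141777 0.148     ] [0.49941811 0.125678   0.04      ] [0.09747985 0.00573977 0.108     ] [323.83146666 204.55927655] [323.74932291  78.63707148]
0.144 [0.09859045 0.00581368 0.104     ]
0.148 [0.09747985 0.00573977 0.108     ]
0.152 [0.09636924 0.00566587 0.112     ]
q [-32.9  13.8  21.4  90.   -5.1  77.2  81.9] p [0.5956 0.1314 0.2226] zhead 92.84 tilt [ 0.e+00  2.e-04 -1.e+00] t 2.4
shift/0.04 tool axes [ 2.651 -0.022 -0.037] rotvec/120 [-0.0014  0.0001  0.    ]
F [ 0.46 -0.19 -0.98] M [0.043 0.013 0.029] w 0.08663901244591436
```

>>> drive_tool([
  [[0.3,-0.035,-0.02],[0,0,0]],
  [[0.5,0,0],[0,0,0]],
  [[0.5,0,0],[0,0,0]],
  [[0.5,0,0],[0,0,0]],
  [[0.4,0,0],[0,0,0]],
  [[0.25,0,0],[0,0,0]],
  [[0.2,0,0],[0,0,0]],
  [[0,0,0],[0,0,0]],
])

```text
time_s: 3.2
tool_pos: [0.5966, 0.1303, 0.1156]
tool_rot: [106.5, 89.9, -160.5]
force: [0.3, 1.2, 0.9]
grip_width: 0.0869
```

>>> drive_tool([
  [[0,0,0],[0,0,0]],
  [[0,0,0],[0,0,0]],
  [[0,0,0],[0,0,0]],
  [[0,0,0],[0,0,0]],
  [[0,0,0],[0,0,0]],
  [[0,0,0],[0,0,0]],
], hand=-1, squeeze=15)

```text
time_s: 3.8
tool_pos: [0.5972, 0.1304, 0.1167]
tool_rot: [-59.4, 90.0, 33.6]
force: [-0.4, -0.6, 0.8]
grip_width: 0.0465
```

```bash
python3 - <<'E'
from cell import env
from h import *
plan(env,[.597,.1304,.1165],93)
E
```

```text
q [-32.   18.3  20.7  97.1  -7.   65.9  83.6] p [0.5972 0.1304 0.1167] zhead 92.97 tilt [ 2.e-04  1.e-04 -1.e+00] t 3.8
shift/0.04 tool axes [ 0.005  0.005 -0.   ] rotvec/120 [-0.0002  0.0001  0.0001]
F [-0.42 -0.58  0.76] M [-0.011 -0.035  0.06 ] w 0.046528243206943716
```

>>> drive_tool([
  [[0,0,0],[0,0,0]],
  [[0,0,0],[0,0,0]],
  [[0,0,0],[0,0,0]],
])

```text
time_s: 4.1
tool_pos: [0.5971, 0.1315, 0.1167]
tool_rot: [-15.5, 89.9, 77.5]
force: [-0.3, 3.2, 1.3]
grip_width: 0.0398
```

>>> drive_tool([
  [[0,0,0],[0,0,0]],
  [[0,0,0],[0,0,0]],
  [[0,0,0],[0,0,0]],
], squeeze=60)

```text
time_s: 4.4
tool_pos: [0.5971, 0.1315, 0.1167]
tool_rot: [-11.9, 89.9, 81.1]
force: [0.2, 4.6, 0.6]
grip_width: 0.039
```

```bash
python3 - <<'E'
from cell import env
from h import *
plan(env,[.597,.1304,.1165],93)
E
```

```text
q [-32.1  18.3  20.7  97.1  -7.1  65.9  83.6] p [0.5971 0.1315 0.1167] zhead 93.01 tilt [ 2.0e-04  1.3e-03 -1.0e+00] t 4.4
shift/0.04 tool axes [ 0.005  0.004 -0.027] rotvec/120 [0.0001 0.0006 0.0001]
F [0.17 4.56 0.63] M [1.077 0.044 0.083] w 0.038980587936565975
```

>>> drive_tool([
  [[0,0,0.027],[0.02,0,0]],
  [[0,0,0],[0.02,0,0]],
  [[0,0,0],[0.02,0,0]],
  [[0,0,0],[0,0,0]],
])

```text
time_s: 4.8
tool_pos: [0.5971, 0.1316, 0.1167]
tool_rot: [-105.3, 90.0, -19.5]
force: [-0.3, 3.2, 2.7]
grip_width: 0.0387
```

```bash
python3 - <<'E'
from cell import env
from h import *
plan(env,[.597,.1314,.1165],93-7.2)
E
```

```text
q [-33.   18.4  21.8  97.1  -7.4  65.9  76.6] p [0.5971 0.1316 0.1167] zhead 85.83 tilt [ 3.e-04 -1.e-04 -1.e+00] t 4.8
shift/0.04 tool axes [ 0.005  0.003 -0.006] rotvec/120 [ 0.0002 -0.      0.0001]
F [-0.27  3.23  2.69] M [0.642 0.095 0.322] w 0.038707718214500156
```

>>> drive_tool([
  [[0,0,0],[0.02,0,0]],
  [[0,0,0],[0.02,0,0]],
  [[0,0,0],[0.02,0,0]],
  [[0,0,0],[0,0,0]],
])

```text
time_s: 5.2
tool_pos: [0.5972, 0.1317, 0.1167]
tool_rot: [-81.1, 90.0, -2.4]
force: [0.1, 3.5, 1.3]
grip_width: 0.0391
```

```bash
python3 - <<'E'
from cell import env
from h import *
plan(env,[.597,.1314,.1165],93-14.4)
E
```

```text
q [-33.9  18.5  22.8  97.1  -7.7  65.9  69.8] p [0.5972 0.1317 0.1167] zhead 78.68 tilt [ 3.e-04 -0.e+00 -1.e+00] t 5.2
shift/0.04 tool axes [ 0.005  0.002 -0.009] rotvec/120 [0.0007 0.     0.0001]
F [0.13 3.54 1.34] M [0.689 0.06  0.537] w 0.039058462363035965
```

>>> drive_tool([
  [[0,0,0],[0.014,0,0]],
  [[0,0,0],[0.014,0,0]],
  [[0,0,0],[0.013,0,0]],
  [[0,0,0],[0,0,0]],
])

```text
time_s: 5.6
tool_pos: [0.5972, 0.1318, 0.1167]
tool_rot: [-28.8, 90.0, 44.8]
force: [0.0, 4.8, 1.8]
grip_width: 0.039
```

```bash
python3 - <<'E'
from cell import env
from h import *
plan(env,[.597,.1314,.1165],93-19.3)
E
```

```text
q [-34.5  18.6  23.6  97.1  -8.   66.   64.9] p [0.5972 0.1318 0.1167] zhead 73.64 tilt [ 3.e-04  3.e-04 -1.e+00] t 5.6
shift/0.04 tool axes [ 0.004  0.001 -0.01 ] rotvec/120 [-0.0005  0.0002  0.0001]
F [0.05 4.76 1.84] M [0.891 0.041 0.57 ] w 0.03898481967727519
```

>>> drive_tool([
  [[0,0,0],[-0.04,0,0]],
  [[0,0,0],[-0.04,0,0]],
  [[0,0,0],[0,0,0]],
])

```text
time_s: 5.9
tool_pos: [0.5971, 0.1316, 0.1167]
tool_rot: [-4.6, 90.0, 78.7]
force: [0.2, 4.4, 1.6]
grip_width: 0.0388
```

>>> drive_tool([
  [[0,0,0],[0,0,0]],
  [[0,0,0],[0,0,0]],
  [[0,0,0],[0,0,0]],
  [[0,0,0],[0,0,0]],
  [[0,0,0],[0,0,0]],
  [[-0.2,0,0],[0,0,0]],
  [[-0.5,0,0],[0,0,0]],
  [[-0.5,0,0],[0,0,0]],
  [[-0.5,0,0],[-0.04,0,0]],
  [[-0.3,0,0],[-0.04,0,0]],
], hand=1)

```text
time_s: 6.9
tool_pos: [0.598, 0.1315, 0.1991]
tool_rot: [-78.1, 89.8, 14.9]
force: [-0.1, 0.4, 0.4]
grip_width: 0.087
```

```bash
python3 - <<'E'
from cell import env
from h import *
import cv2
plan(env,[.6035,.0116,.2],93)
c=env.read_camera("wrist");f=c["frame"][:,:,::-1]
cv2.imwrite("pics/w2.png",cv2.resize(f[40:240],None,fx=1.25,fy=1.25,interpolation=cv2.INTER_CUBIC))
E
```

```text
q [-32.9  14.7  21.5  91.6  -5.5  74.6  82.5] p [0.598  0.1315 0.1991] zhead 93.03 tilt [ 2.8e-03  8.0e-04 -1.0e+00] t 6.9
shift/0.04 tool axes [-0.024  0.02  -3.001] rotvec/120 [0.0003 0.0003 0.0014]
F [-0.06  0.41  0.42] M [0.016 0.016 0.031] w 0.08704890040794915
```

View pics/w2.png

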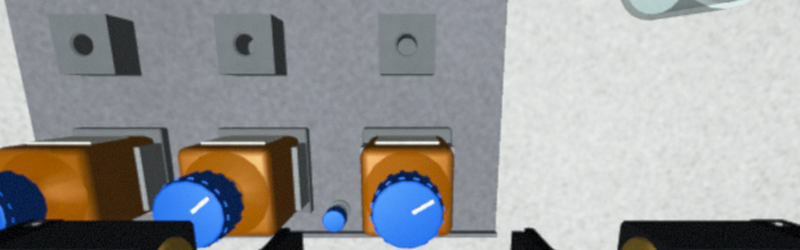

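```bash
python3 - <<'E'
from cell import env
from h import *
import cv2
c=env.read_camera("wrist");f=c["frame"][:,:,::-1]
a=cv2.imread("pics/wrist1.png")[165:240,285:365];b=f[165:240,285:365]
cv2.imwrite("pics/w2c.png",cv2.resize(np.hstack([a,b]),None,fx=5,fy=5,interpolation=cv2.INTER_CUBIC))
E
```

```text
(no output)
```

View pics/w2c.png

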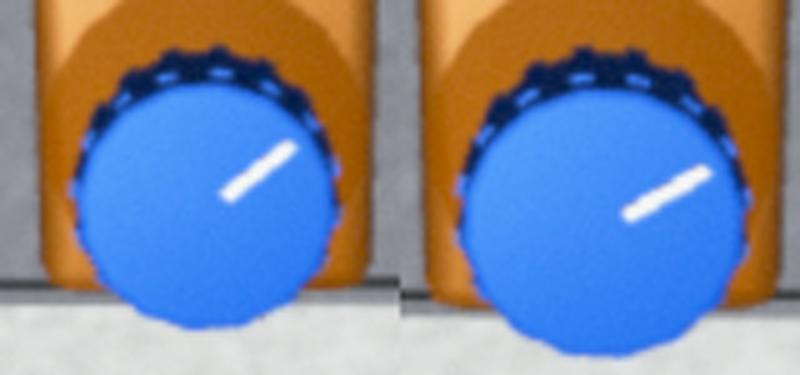

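The white line moved about 9° clockwise on the left cap (36.7° to 27.4°), so that one was tight and has crept about 8°. Next is the middle cap.

>>> drive_tool([
  [[0,0,-0.75],[0,0,0]],
  [[0,0,-0.75],[0,0,0]],
  [[0,0,-0.75],[0,0,0]],
  [[0,0.01,-0.75],[0,0,0]],
  [[0,0,0],[0,0,0]],
  [[0,0,0],[0,0,0]],
])

```text
time_s: 7.6
tool_pos: [0.6023, 0.0109, 0.1961]
tool_rot: [67.7, 90.0, 160.3]
force: [0.5, 0.0, 0.2]
grip_width: 0.0872
```

```bash
python3 - <<'E'
from cell import env
from h import *
import cv2
plan(env,[.6035,.0117,.1165],93)
c=env.read_camera("wrist");f=c["frame"][:,:,::-1]
print(proj(c,[.6035,.0117,.1475]))
cv2.imwrite("pics/w3.png",cv2.resize(f[160:240,285:365],None,fx=5,fy=5,interpolation=cv2.INTER_CUBIC))
E
```

```text
q [-25.   14.   25.4  93.2  -6.2  74.2  94. ] p [0.6023 0.0109 0.1961] zhead 92.65 tilt [-8.e-04  3.e-04 -1.e+00] t 7.6
shift/0.04 tool axes [ 1.989 -0.032  0.017] rotvec/120 [-0.0029  0.0002 -0.0004]
F [0.52 0.03 0.23] M [0.033 0.041 0.029] w 0.08723443842401771
[327.68056619 215.41265515]
```

View pics/w3.png

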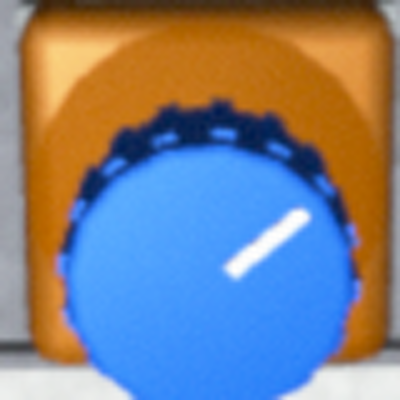

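>>> drive_tool([
  [[0.2,-0.032,0.017],[0,0,0]],
  [[0.4,0,0],[0,0,0]],
  [[0.45,0,0],[0,0,0]],
  [[0.4,0,0],[0,0,0]],
  [[0.34,0,0],[0,0,0]],
  [[0.2,0,0],[0,0,0]],
  [[0,0,0],[0,0,0]],
])

```text
time_s: 8.35
tool_pos: [0.603, 0.0126, 0.1155]
tool_rot: [94.8, 89.9, -172.3]
force: [-0.6, -0.5, -0.1]
grip_width: 0.0869
```

>>> drive_tool([
  [[0,0,0],[0,0,0]],
  [[0,0,0],[0,0,0]],
  [[0,0,0],[0,0,0]],
  [[0,0,0],[0,0,0]],
  [[0,0,0],[0,0,0]],
  [[0,0,0],[0,0,0]],
  [[0,0,0],[0,0,0]],
  [[0,0,0],[0,0,0]],
  [[0,0,0],[0,0,0]],
], hand=-1, squeeze=20)

```text
time_s: 9.25
tool_pos: [0.604, 0.0119, 0.1171]
tool_rot: [-158.2, 90.0, -65.4]
force: [-0.3, -1.0, 0.9]
grip_width: 0.0397
```

>>> drive_tool([
  [[0,0,0],[0,0,0]],
  [[0,0,0],[0,0,0]],
  [[0,0,0],[0,0,0]],
], squeeze=60)

```text
time_s: 9.55
tool_pos: [0.6039, 0.0119, 0.117]
tool_rot: [-165.7, 90.0, -72.8]
force: [-0.3, -1.9, 1.6]
grip_width: 0.0386
```

```bash
python3 - <<'E'
from cell import env
from h import *
plan(env,[.6035,.0117,.1165],93)
E
```

```text
q [-24.4  17.8  24.7  98.2  -8.   65.8  95.5] p [0.6039 0.0119 0.117 ] zhead 92.84 tilt [ 1.e-04 -4.e-04 -1.e+00] t 9.55
shift/0.04 tool axes [ 0.013  0.011 -0.005] rotvec/120 [-0.0014 -0.0002  0.0001]
F [-0.33 -1.87  1.58] M [-0.418  0.087  0.033] w 0.038625663825559466
```

>>> drive_tool([
  [[0,0,0],[0.02,0,0]],
  [[0,0,0],[0.02,0,0]],
  [[0,0,0],[0.02,0,0]],
  [[0,0,0],[0,0,0]],
])

```text
time_s: 9.95
tool_pos: [0.604, 0.012, 0.1171]
tool_rot: [-155.1, 90.0, -69.5]
force: [-0.5, -2.4, 1.2]
grip_width: 0.0389
```

```bash
python3 - <<'E'
from cell import env
from h import *
plan(env,[.6035,.0117,.1165],92.9-7.2)
E
```

```text
q [-25.3  17.9  25.8  98.3  -8.4  65.8  88.6] p [0.604  0.012  0.1171] zhead 85.64 tilt [ 2.e-04 -5.e-04 -1.e+00] t 9.95
shift/0.04 tool axes [ 0.014  0.011 -0.007] rotvec/120 [-0.0005 -0.0002  0.0001]
F [-0.45 -2.42  1.25] M [-0.484  0.07   0.092] w 0.038883979493818714
```

>>> drive_tool([
  [[0,0,0],[0.02,0,0]],
  [[0,0,0],[0.02,0,0]],
  [[0,0,0],[0.02,0,0]],
  [[0,0,0],[0,0,0]],
])

```text
time_s: 10.35
tool_pos: [0.604, 0.0121, 0.1171]
tool_rot: [-138.8, 90.0, -60.3]
force: [0.0, -2.9, 1.1]
grip_width: 0.0391
```

```bash
python3 - <<'E'
from cell import env
from h import *
plan(env,[.6035,.0117,.1165],92.9-14.4)
E
```

```text
q [-26.1  18.   26.9  98.3  -8.8  65.8  81.7] p [0.604  0.0121 0.1171] zhead 78.49 tilt [ 2.e-04 -4.e-04 -1.e+00] t 10.35
shift/0.04 tool axes [ 0.014  0.01  -0.011] rotvec/120 [-0.     -0.0002  0.0001]
F [ 0.04 -2.92  1.06] M [-0.542  0.007  0.081] w 0.03914928382756527
```

Torque on the middle cap stays at about 0.09 N m, so it looks like the loose one. I'll keep turning in steps.

>>> drive_tool([
  [[0,0,0],[0.02,0,0]],
  [[0,0,0],[0.02,0,0]],
  [[0,0,0],[0.02,0,0]],
  [[0,0,0],[0.02,0,0]],
  [[0,0,0],[0.02,0,0]],
  [[0,0,0],[0,0,0]],
])

```text
time_s: 10.95
tool_pos: [0.604, 0.0121, 0.1171]
tool_rot: [-106.2, 90.0, -39.7]
force: [0.4, -2.9, 1.9]
grip_width: 0.039
```

```bash
python3 - <<'E'
from cell import env
from h import *
plan(env,[.6035,.0117,.1165],92.9-26.4)
E
```

```text
q [-27.6  18.2  28.7  98.3  -9.4  65.8  70.3] p [0.604  0.0121 0.1171] zhead 66.52 tilt [ 4.e-04 -3.e-04 -1.e+00] t 10.95
shift/0.04 tool axes [ 0.014  0.008 -0.015] rotvec/120 [ 0.0002 -0.0001  0.0002]
F [ 0.36 -2.92  1.94] M [-0.579 -0.006  0.104] w 0.03900530214852648
```

>>> drive_tool([
  [[0,0,0],[0.02,0,0]],
  [[0,0,0],[0.02,0,0]],
  [[0,0,0],[0.02,0,0]],
  [[0,0,0],[0,0,0]],
])

```text
time_s: 11.35
tool_pos: [0.6041, 0.0122, 0.1171]
tool_rot: [-92.7, 90.0, -33.3]
force: [-0.1, -2.4, 1.5]
grip_width: 0.0387
```

```bash
python3 - <<'E'
from cell import env
from h import *
plan(env,[.6035,.0117,.1165],92.9-33.6)
E
```

```text
q [-28.5  18.3  29.8  98.4  -9.9  65.9  63.4] p [0.6041 0.0122 0.1171] zhead 59.35 tilt [ 4.e-04 -2.e-04 -1.e+00] t 11.35
shift/0.04 tool axes [ 0.014  0.006 -0.018] rotvec/120 [ 0.0004 -0.      0.0002]
F [-0.1  -2.39  1.48] M [-0.57  -0.032  0.113] w 0.03869124369818596
```

>>> drive_tool([
  [[0,0,0],[0.02,0,0]],
  [[0,0,0],[0.02,0,0]],
  [[0,0,0],[0.02,0,0]],
  [[0,0,0],[0,0,0]],
])

```text
time_s: 11.75
tool_pos: [0.6041, 0.0123, 0.117]
tool_rot: [-97.1, 90.0, -44.9]
force: [1.0, -3.1, 1.0]
grip_width: 0.0393
```

```bash
python3 - <<'E'
from cell import env
from h import *
plan(env,[.6035,.0117,.1165],92.9-40.8)
E
```

```text
q [-29.4  18.5  30.9  98.4 -10.3  65.9  56.6] p [0.6041 0.0123 0.117 ] zhead 52.2 tilt [ 4.e-04 -4.e-04 -1.e+00] t 11.75
shift/0.04 tool axes [ 0.014  0.003 -0.02 ] rotvec/120 [ 0.0009 -0.      0.0003]
F [ 1.03 -3.14  1.  ] M [-0.704 -0.063  0.298] w 0.03931783622099436
```

>>> drive_tool([
  [[0,0,0],[0.02,0,0]],
  [[0,0,0],[0.02,0,0]],
  [[0,0,0],[0.02,0,0]],
  [[0,0,0],[0,0,0]],
])

```text
time_s: 12.15
tool_pos: [0.6041, 0.0123, 0.1171]
tool_rot: [-85.3, 90.0, -40.3]
force: [-0.5, -3.3, 2.6]
grip_width: 0.039
```

```bash
python3 - <<'E'
from cell import env
from h import *
plan(env,[.6035,.0117,.1165],92.9-48)
E
```

```text
q [-30.3  18.6  32.1  98.4 -10.7  66.   49.8] p [0.6041 0.0123 0.1171] zhead 45.02 tilt [ 5.e-04 -4.e-04 -1.e+00] t 12.15
shift/0.04 tool axes [ 0.014  0.001 -0.021] rotvec/120 [0.001  0.     0.0003]
F [-0.52 -3.25  2.58] M [-0.704 -0.08   0.51 ] w 0.038977414137652086
```

>>> drive_tool([
  [[0,0,0],[0.017,0,0]],
  [[0,0,0],[0.017,0,0]],
  [[0,0,0],[0.016,0,0]],
  [[0,0,0],[0,0,0]],
])

```text
time_s: 12.55
tool_pos: [0.6041, 0.0122, 0.1171]
tool_rot: [-73.2, 90.0, -34.2]
force: [0.3, -2.8, 0.7]
grip_width: 0.039
```

```bash
python3 - <<'E'
from cell import env
from h import *
plan(env,[.6035,.0117,.1165],92.9-54)
E
```

```text
q [-31.1  18.8  33.   98.5 -11.1  66.   44.1] p [0.6041 0.0122 0.1171] zhead 39.02 tilt [ 6.e-04 -4.e-04 -1.e+00] t 12.55
shift/0.04 tool axes [ 0.014 -0.    -0.021] rotvec/120 [0.001  0.0001 0.0003]
F [ 0.28 -2.77  0.71] M [-0.719 -0.157  0.554] w 0.03898272525715749
```

>>> drive_tool([
  [[0,0,0],[-0.04,0,0]],
  [[0,0,0],[-0.04,0,0]],
  [[0,0,0],[0,0,0]],
])

```text
time_s: 12.85
tool_pos: [0.6041, 0.0122, 0.1171]
tool_rot: [-19.9, 90.0, 28.6]
force: [1.2, -2.0, 2.3]
grip_width: 0.0386
```

>>> drive_tool([
  [[0,0,0],[0,0,0]],
  [[0,0,0],[0,0,0]],
  [[0,0,0],[0,0,0]],
  [[0,0,0],[0,0,0]],
  [[0,0,0],[0,0,0]],
  [[-0.2,0,0],[0,0,0]],
  [[-0.5,0,0],[0,0,0]],
  [[-0.5,0,0],[0,0,0]],
  [[-0.5,0,0],[-0.04,0,0]],
  [[-0.3,0,0],[-0.06,0,0]],
], hand=1)

```text
time_s: 13.85
tool_pos: [0.6047, 0.0124, 0.1995]
tool_rot: [-49.6, 89.8, 11.1]
force: [-0.7, 0.5, -0.4]
grip_width: 0.0866
```

>>> drive_tool([
  [[0,0,0],[-0.06,0,0]],
  [[0,0,0],[-0.06,0,0]],
  [[0,0,0],[-0.06,0,0]],
  [[0,0,0],[-0.06,0,0]],
  [[0,0,0],[-0.03,0,0]],
  [[0,0,0],[0,0,0]],
])

```text
time_s: 14.45
tool_pos: [0.604, 0.0123, 0.1976]
tool_rot: [-66.9, 90.0, 25.9]
force: [-0.2, 0.5, 1.1]
grip_width: 0.087
```

```bash
python3 - <<'E'
from cell import env
from h import *
import cv2
plan(env,[.6105,-.1078,.2],93)
c=env.read_camera("wrist");f=c["frame"][:,:,::-1]
cv2.imwrite("pics/w4.png",cv2.resize(f[40:240],None,fx=1.25,fy=1.25,interpolation=cv2.INTER_CUBIC))
cv2.imwrite("pics/w4c.png",cv2.resize(f[160:240,285:365],None,fx=5,fy=5,interpolation=cv2.INTER_CUBIC))
E
```

```text
q [-26.2  14.2  26.7  93.   -6.6  74.4  94.4] p [0.604  0.0123 0.1976] zhead 92.84 tilt [ 7.e-04  3.e-04 -1.e+00] t 14.45
shift/0.04 tool axes [-0.06  -0.013 -3.006] rotvec/120 [-0.0014  0.0001  0.0003]
F [-0.18  0.46  1.05] M [ 0.004 -0.007 -0.01 ] w 0.0870490853447079
```

View pics/w4c.png

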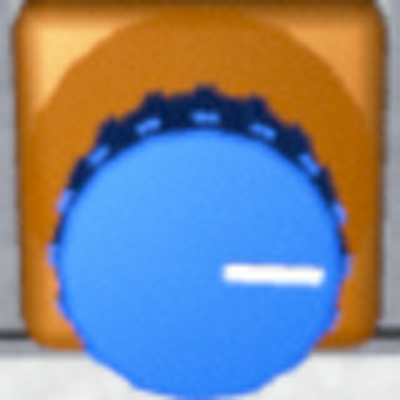

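View pics/w4.png

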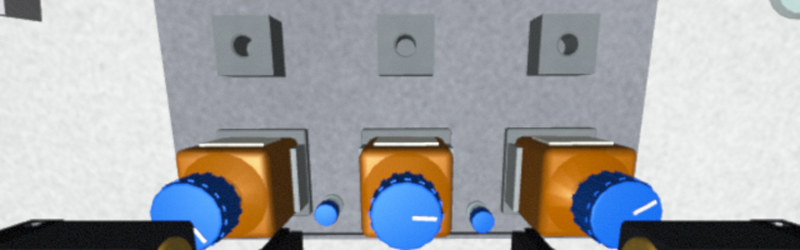

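The middle cap turned freely for about 35°, then came up firm and crept about 6–8°, so it is the loose one. The line is now at about -2° (it started at 38°). The right cap is next.

>>> drive_tool([
  [[0,0,-0.75],[0,0,0]],
  [[0,0,-0.75],[0,0,0]],
  [[0,0,-0.75],[0,0,0]],
  [[0,0,-0.75],[0,0,0]],
  [[0,0,0],[0,0,0]],
  [[0,0,0],[0,0,0]],
])

```text
time_s: 15.1
tool_pos: [0.6098, -0.1082, 0.1972]
tool_rot: [-45.4, 90.0, 47.3]
force: [0.1, 1.1, 0.1]
grip_width: 0.087
```

```bash
python3 - <<'E'
from cell import env
from h import *
import cv2
plan(env,[.6105,-.1077,.1165],93)
c=env.read_camera("wrist");f=c["frame"][:,:,::-1]
print(proj(c,[.6105,-.1077,.1475]))
cv2.imwrite("pics/w5.png",cv2.resize(f[160:240,285:365],None,fx=5,fy=5,interpolation=cv2.INTER_CUBIC))
E
```

```text
q [-17.3  16.6  30.4  90.9  -8.6  74.9 107. ] p [ 0.6098 -0.1082  0.1972] zhead 92.67 tilt [ 3.e-04  3.e-04 -1.e+00] t 15.1
shift/0.04 tool axes [ 2.017 -0.017  0.011] rotvec/120 [-0.0027  0.0001  0.0001]
F [0.08 1.06 0.06] M [ 0.039  0.017 -0.02 ] w 0.08695052788276392
[327.27094774 214.14312212]
```

View pics/w5.png

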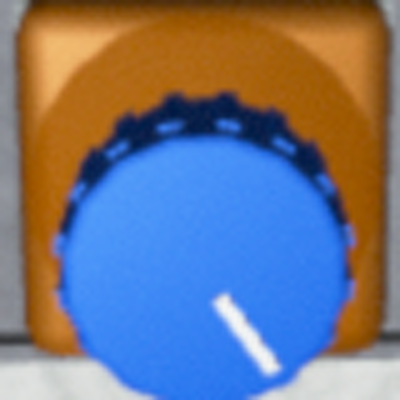

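>>> drive_tool([
  [[0.2,-0.02,0],[0,0,0]],
  [[0.4,0,0],[0,0,0]],
  [[0.45,0,0],[0,0,0]],
  [[0.4,0,0],[0,0,0]],
  [[0.36,0,0],[0,0,0]],
  [[0.2,0,0],[0,0,0]],
  [[0,0,0],[0,0,0]],
])

```text
time_s: 15.85
tool_pos: [0.6097, -0.1072, 0.1148]
tool_rot: [85.7, 89.8, 178.6]
force: [-0.7, -0.2, -0.3]
grip_width: 0.0867
```

>>> drive_tool([
  [[0,0,0],[0,0,0]],
  [[0,0,0],[0,0,0]],
  [[0,0,0],[0,0,0]],
  [[0,0,0],[0,0,0]],
  [[0,0,0],[0,0,0]],
  [[0,0,0],[0,0,0]],
  [[0,0,0],[0,0,0]],
  [[0,0,0],[0,0,0]],
  [[0,0,0],[0,0,0]],
], hand=-1, squeeze=20)

```text
time_s: 16.75
tool_pos: [0.6107, -0.108, 0.1167]
tool_rot: [-147.6, 90.0, -54.8]
force: [-0.6, -1.3, 0.8]
grip_width: 0.0392
```

>>> drive_tool([
  [[0,0,0],[0,0,0]],
  [[0,0,0],[0,0,0]],
  [[0,0,0],[0,0,0]],
], squeeze=60)

```text
time_s: 17.05
tool_pos: [0.6107, -0.1079, 0.1166]
tool_rot: [-153.7, 90.0, -60.9]
force: [0.8, -1.6, 0.4]
grip_width: 0.0388
```

```bash
python3 - <<'E'
from cell import env
from h import *
plan(env,[.6105,-.1077,.1165],93)
E
```

```text
q [-16.5  20.3  29.5  96.  -10.7  66.5 108.6] p [ 0.6107 -0.1079  0.1166] zhead 92.83 tilt [ 3.e-04 -5.e-04 -1.e+00] t 17.05
shift/0.04 tool axes [0.004 0.005 0.005] rotvec/120 [-0.0014 -0.0002  0.0001]
F [ 0.77 -1.61  0.45] M [-0.444 -0.092 -0.003] w 0.03875178339992932
```

>>> drive_tool([
  [[0,0,0],[0.02,0,0]],
  [[0,0,0],[0.02,0,0]],
  [[0,0,0],[0.02,0,0]],
  [[0,0,0],[0,0,0]],
])

```text
time_s: 17.45
tool_pos: [0.6107, -0.1079, 0.1167]
tool_rot: [-159.0, 89.9, -73.3]
force: [-0.2, -2.2, 1.1]
grip_width: 0.0388
```

```bash
python3 - <<'E'
from cell import env
from h import *
plan(env,[.6105,-.1077,.1165],92.9-7.2)
E
```

```text
q [-17.4  20.5  30.7  96.1 -11.2  66.5 101.8] p [ 0.6107 -0.1079  0.1167] zhead 85.68 tilt [ 3.e-04 -8.e-04 -1.e+00] t 17.45
shift/0.04 tool axes [0.004 0.006 0.004] rotvec/120 [-0.0001 -0.0004  0.0001]
F [-0.19 -2.17  1.06] M [-0.597  0.004  0.371] w 0.038836298169261936
```

Firm at once (0.37 N m at 7.2°), so the right cap is tight.

>>> drive_tool([
  [[0,0,0],[0.02,0,0]],
  [[0,0,0],[0.02,0,0]],
  [[0,0,0],[0.02,0,0]],
  [[0,0,0],[0,0,0]],
])

```text
time_s: 17.85
tool_pos: [0.6107, -0.1079, 0.1167]
tool_rot: [-156.7, 90.0, -78.2]
force: [1.1, -3.3, 1.0]
grip_width: 0.0388
```

```bash
python3 - <<'E'
from cell import env
from h import *
plan(env,[.6105,-.1077,.1165],92.9-14.4)
E
```

```text
q [-18.4  20.7  31.9  96.1 -11.7  66.6  95.1] p [ 0.6107 -0.1079  0.1167] zhead 78.54 tilt [ 2.e-04 -8.e-04 -1.e+00] t 17.85
shift/0.04 tool axes [0.004 0.006 0.003] rotvec/120 [ 0.0003 -0.0004  0.0002]
F [ 1.15 -3.29  1.01] M [-0.652 -0.055  0.493] w 0.038819598276590185
```

>>> drive_tool([
  [[0,0,0],[0.014,0,0]],
  [[0,0,0],[0.014,0,0]],
  [[0,0,0],[0.012,0,0]],
  [[0,0,0],[0,0,0]],
])

```text
time_s: 18.25
tool_pos: [0.6107, -0.1078, 0.1167]
tool_rot: [-135.3, 90.0, -61.6]
force: [0.3, -3.8, 0.8]
grip_width: 0.0389
```

```bash
python3 - <<'E'
from cell import env
from h import *
plan(env,[.6105,-.1077,.1165],92.9-19.2)
E
```

```text
q [-19.   20.8  32.7  96.1 -12.   66.6  90.4] p [ 0.6107 -0.1078  0.1167] zhead 73.61 tilt [ 3.e-04 -5.e-04 -1.e+00] t 18.25
shift/0.04 tool axes [0.004 0.007 0.001] rotvec/120 [-0.0007 -0.0002  0.0002]
F [ 0.27 -3.8   0.82] M [-0.845 -0.071  0.608] w 0.03887829314359312
```

>>> drive_tool([
  [[0,0,0],[-0.04,0,0]],
  [[0,0,0],[-0.04,0,0]],
  [[0,0,0],[0,0,0]],
])

```text
time_s: 18.55
tool_pos: [0.6107, -0.1079, 0.1167]
tool_rot: [-77.2, 90.0, 5.9]
force: [0.3, -4.1, 1.1]
grip_width: 0.0388
```

>>> drive_tool([
  [[0,0,0],[0,0,0]],
  [[0,0,0],[0,0,0]],
  [[0,0,0],[0,0,0]],
  [[0,0,0],[0,0,0]],
  [[0,0,0],[0,0,0]],
  [[-0.2,0,0],[0,0,0]],
  [[-0.5,0,0],[0,0,0]],
  [[-0.5,0,0],[0,0,0]],
  [[-0.5,0,0],[-0.04,0,0]],
  [[-0.3,0,0],[-0.04,0,0]],
], hand=1)

```text
time_s: 19.55
tool_pos: [0.6114, -0.1076, 0.1991]
tool_rot: [-92.7, 89.8, 0.3]
force: [0.3, 0.2, -0.6]
grip_width: 0.0869
```

```bash
python3 - <<'E'
from cell import env
from h import *
import cv2
plan(env,[.464,-.320,.18],84.7)
c=env.read_camera("wrist");f=c["frame"][:,:,::-1]
cv2.imwrite("pics/w6c.png",cv2.resize(f[60:240,200:440],None,fx=3,fy=3,interpolation=cv2.INTER_CUBIC))
c=env.read_camera("top");f=c["frame"][:,:,::-1]
cv2.imwrite("pics/t6.png",f)
E
```

```text
q [-17.5  16.6  30.6  90.6  -8.7  75.  107.3] p [ 0.6114 -0.1076  0.1991] zhead 93.03 tilt [ 0.0028  0.     -1.    ] t 19.55
shift/0.04 tool axes [ 0.467  3.963 -5.107] rotvec/120 [0.0694 0.     0.0013]
F [ 0.3   0.16 -0.62] M [ 0.005 -0.051  0.009] w 0.08689276014889474
```

View pics/w6c.png

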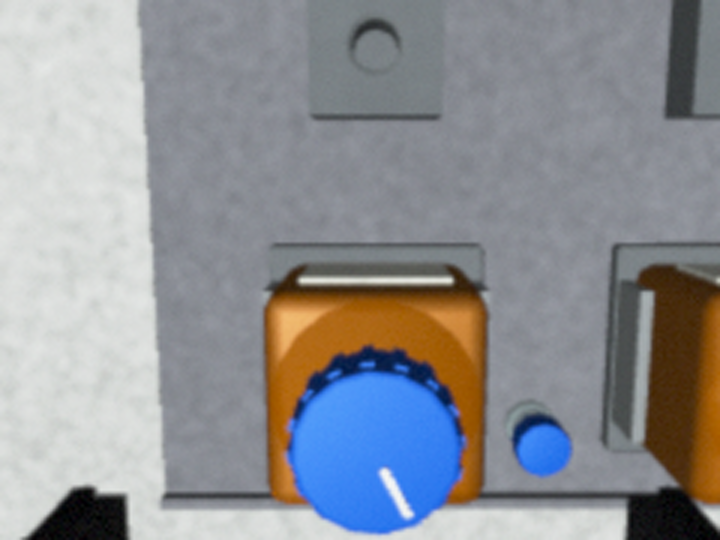

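View pics/t6.png

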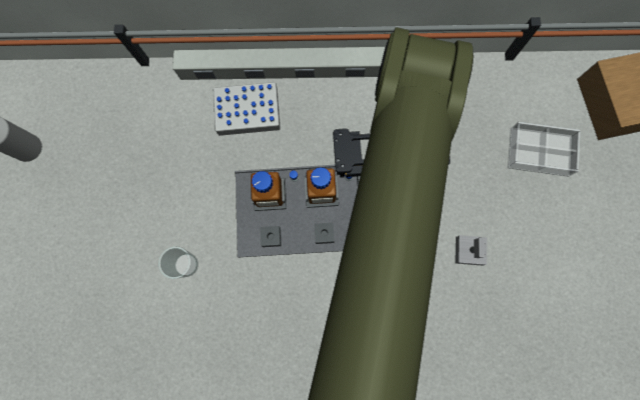

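The right cap's line went from -53° to -62°, about 9° of creep. All three caps are done, so I'll go to the flag.

>>> drive_tool([
  [[0,0.3,-0.41],[0,0,0]],
  [[0,0.61,-0.78],[0,0,0]],
  [[0,0.61,-0.78],[0,0,0]],
  [[0,0.61,-0.78],[0,0,0]],
  [[0,0.61,-0.78],[0,0,0]],
  [[0,0.61,-0.78],[0,0,0]],
  [[0,0.61,-0.8],[0,0,0]],
  [[0,0,0],[0.035,0,0]],
  [[0,0,0],[0.035,0,0]],
  [[0,0,0],[0,0,0]],
])

```text
time_s: 20.65
tool_pos: [0.4604, -0.3204, 0.1955]
tool_rot: [70.0, 89.9, 154.2]
force: [-0.3, -0.1, 0.7]
grip_width: 0.087
```

```bash
python3 - <<'E'
from cell import env
from h import *
import cv2
plan(env,[.464,-.320,.15],84.7)
c=env.read_camera("wrist");f=c["frame"][:,:,::-1]
cv2.imwrite("pics/w7.png",f)
cv2.imwrite("pics/w7c.png",cv2.resize(f[120:240,260:400],None,fx=5,fy=5,interpolation=cv2.INTER_CUBIC))
print(proj(c,[.464,-.32,.092]))
E
```

```text
q [ -3.7   9.7  40.1  99.4  -6.5  73.4 122.1] p [ 0.4604 -0.3204  0.1955] zhead 84.22 tilt [-1.9e-03  9.0e-04 -1.0e+00] t 20.65
shift/0.04 tool axes [ 1.137 -0.09   0.018] rotvec/120 [-0.004   0.0004 -0.0009]
F [-0.27 -0.11  0.75] M [ 0.081 -0.013  0.035] w 0.08703268305432105
[327.03903464 198.43074755]
```

View pics/w7.png

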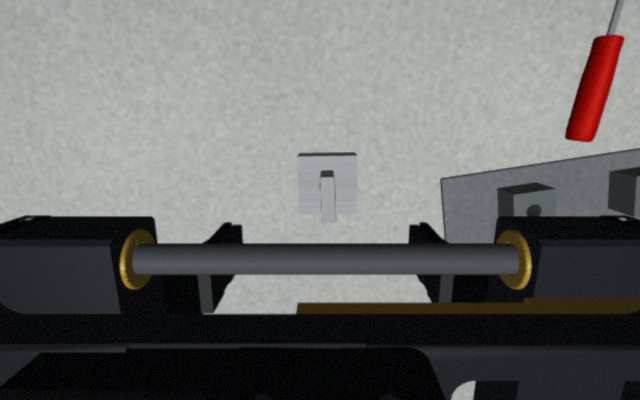

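View pics/w7c.png

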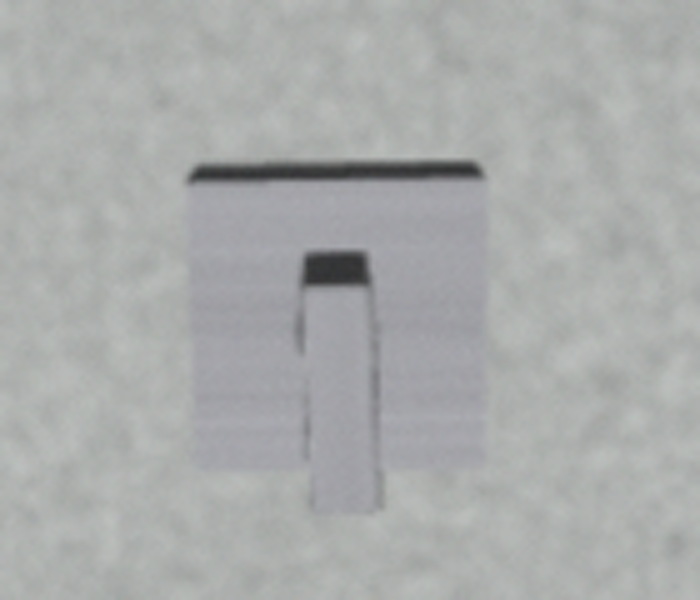

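```bash
python3 - <<'E'
from cell import env
from h import *
c=env.read_camera("wrist")
P=[ray(c,(260+u/5,120+v/5),.092) for u,v in[(304,286),(370,286),(379,513),(313,513)]]
print(np.round(P,4),np.mean(P,0))
for a,b in((0,3),(1,2)): d=P[b]-P[a];print(np.degrees(np.arctan2(d[1],d[0])),np.hypot(*d[:2]))
d=P[1]-P[0];print(np.hypot(*d[:2]),np.degrees(np.arctan2(d[1],d[0])))
# block
Q=[ray(c,(260+u/5,120+v/5),.032) for u,v in[(190,180),(485,180),(486,468),(196,468)]]
print(np.mean(Q,0));
for a,b in((0,3),(1,2),(0,1)): d=Q[b]-Q[a];print(np.degrees(np.arctan2(d[1],d[0])),np.hypot(*d[:2]))
plan(env,[.465,-.319,.056],86)
E
```

```text
[[ 0.4462 -0.323   0.092 ]
 [ 0.4472 -0.3122  0.092 ]
 [ 0.4864 -0.3142  0.092 ]
 [ 0.4854 -0.3254  0.092 ]] [ 0.4662945  -0.31869318  0.092     ]
-3.515708418788877 0.039271039661640715
-2.967465962804536 0.039288200312025116
0.010858794148577868 84.42011265329316
[ 0.46635005 -0.318542    0.032     ]
-5.506133977564082 0.05966410594167294
-4.046916369713024 0.05969733306523814
84.4242180662507 0.05856288325927575
q [ -3.8   9.7  40.   99.3  -6.5  73.4 122.2] p [ 0.4615 -0.3197  0.1958] zhead 84.46 tilt [-1.4e-03  6.0e-04 -1.0e+00] t 20.75
shift/0.04 tool axes [ 3.494 -0.092  0.024] rotvec/120 [-0.0128  0.0002 -0.0007]
F [ 0.04 -0.27  0.9 ] M [-0.018 -0.015 -0.014] w 0.08675770593028975
```

>>> drive_tool([
  [[0.2,-0.11,0.02],[-0.01,0,0]],
  [[0.5,0,0],[0,0,0]],
  [[0.5,0,0],[0,0,0]],
  [[0.5,0,0],[0,0,0]],
  [[0.5,0,0],[0,0,0]],
  [[0.5,0,0],[0,0,0]],
  [[0.35,0,0],[0,0,0]],
  [[0.25,0,0],[0,0,0]],
  [[0.17,0,0],[0,0,0]],
  [[0,0,0],[0,0,0]],
], hand=0, squeeze=10)

```text
time_s: 21.75
tool_pos: [0.4668, -0.3189, 0.057]
tool_rot: [73.5, 89.9, 159.2]
force: [-0.4, 0.6, -0.5]
grip_width: 0.0435
```

```bash
python3 - <<'E'
from cell import env
from h import *
plan(env,[.4658,-.319,.056],85.7)
E
```

```text
q [ -0.7  18.9  37.8 107.1 -13.5  58.5 128.4] p [ 0.4668 -0.3189  0.057 ] zhead 85.67 tilt [-1.1e-03  4.0e-04 -1.0e+00] t 21.75
shift/0.04 tool axes [ 0.026  0.024 -0.005] rotvec/120 [-0.0003  0.0002 -0.0005]
F [-0.39  0.6  -0.54] M [-0.01   0.009 -0.028] w 0.043543760093890896
```

>>> drive_tool([
  [[0,0,0],[0,0,0]],
  [[0,0,0],[0,0,0]],
  [[0,0,0],[0,0,0]],
  [[0,0,0],[0,0,0]],
  [[0,0,0],[0,0,0]],
  [[0,0,0],[0,0,0]],
  [[0,0,0],[0,0,0]],
  [[0,0,0],[0,0,0]],
], hand=-1, squeeze=10)

```text
time_s: 22.55
tool_pos: [0.4673, -0.3192, 0.058]
tool_rot: [-93.5, 90.0, -7.8]
force: [-0.3, 0.7, 1.9]
grip_width: 0.012
```

>>> drive_tool([
  [[0,0,0],[0,0,0]],
  [[0,0,0],[0,0,0]],
  [[0,0,0],[0,0,0]],
], squeeze=35)

```text
time_s: 22.85
tool_pos: [0.4673, -0.3192, 0.058]
tool_rot: [-92.2, 90.0, -6.5]
force: [-0.1, -0.9, 4.1]
grip_width: 0.0118
```

```bash
python3 - <<'E'
from cell import env
from h import *
plan(env,[.4658,-.319,.056],85.7)
E
```

```text
q [ -0.7  18.9  37.8 107.  -13.5  58.5 128.3] p [ 0.4673 -0.3192  0.058 ] zhead 85.66 tilt [ 5.e-04 -1.e-04 -1.e+00] t 22.85
shift/0.04 tool axes [0.05  0.038 0.001] rotvec/120 [-0.0004 -0.      0.0002]
F [-0.06 -0.9   4.13] M [0.081 0.087 0.004] w 0.011774897155565196
```

>>> drive_tool([
  [[-0.1,0,0],[0,0,0]],
  [[-0.2,0,0],[0,0,0]],
  [[-0.25,0,0],[0,0,0]],
  [[-0.3,0,0],[0,0,0]],
  [[-0.4,0,0],[0,0,0]],
  [[-0.4,0,0],[0,0,0]],
  [[-0.4,0,0],[0,0,0]],
  [[0,0,0],[-0.031,0,0]],
  [[0,0,0],[-0.032,0,0]],
  [[0,0,0],[0,0,0]],
])

```text
time_s: 23.85
tool_pos: [0.4675, -0.3193, 0.1412]
tool_rot: [-104.0, 89.9, -10.8]
force: [0.3, 0.2, -1.3]
grip_width: 0.0115
```

```bash
python3 - <<'E'
from cell import env
from h import *
import cv2
plan(env,[.5045,.006,.14],93.2)
c=env.read_camera("wrist");f=c["frame"][:,:,::-1]
cv2.imwrite("pics/w8.png",f)
E
```

```text
q [ -2.   13.   38.5 102.6  -8.7  67.3 132.3] p [ 0.4675 -0.3193  0.1412] zhead 93.22 tilt [ 1.7e-03 -3.0e-04 -1.0e+00] t 23.85
shift/0.04 tool axes [ 0.028 -1.381  8.068] rotvec/120 [ 0.0002 -0.0002  0.0008]
F [ 0.35  0.25 -1.27] M [ 0.053  0.005 -0.048] w 0.011481017925447007
```

View pics/w8.png

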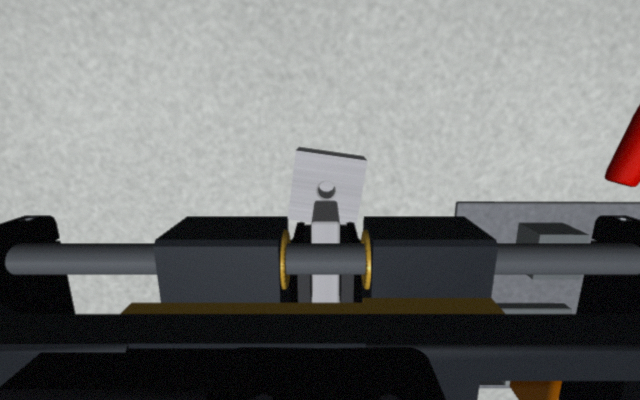

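>>> drive_tool([
  [[0,-0.06,0.36],[0,0,0]],
  [[0,-0.12,0.67],[0,0,0]],
  [[0,-0.12,0.67],[0,0,0]],
  [[0,-0.12,0.67],[0,0,0]],
  [[0,-0.12,0.67],[0,0,0]],
  [[0,-0.12,0.67],[0,0,0]],
  [[0,-0.12,0.67],[0,0,0]],
  [[0,-0.12,0.67],[0,0,0]],
  [[0,-0.12,0.67],[0,0,0]],
  [[0,-0.12,0.67],[0,0,0]],
])

```text
time_s: 24.9
tool_pos: [0.4984, -0.0604, 0.1403]
tool_rot: [-79.7, 90.0, 13.4]
force: [-0.1, -0.6, 0.1]
grip_width: 0.0116
```

>>> drive_tool([
  [[0,-0.12,0.67],[0,0,0]],
  [[0,-0.11,0.67],[0,0,0]],
  [[0,-0.03,0.34],[0,0,0]],
  [[0,0,0],[0,0,0]],
  [[0,0,0],[0,0,0]],
  [[0,0,0],[0,0,0]],
])

```text
time_s: 25.5
tool_pos: [0.5049, 0.0044, 0.1398]
tool_rot: [-173.3, 90.0, -80.3]
force: [-0.7, -0.0, -1.4]
grip_width: 0.0118
```

```bash
python3 - <<'E'
from cell import env
from h import *
import cv2
a=cv2.imread("pics/w8.png")[140:230,270:390];cv2.imwrite("pics/w8c.png",cv2.resize(a,None,fx=6,fy=6,interpolation=cv2.INTER_CUBIC))
plan(env,[.5045,.006,.14],93.2)
c=env.read_camera("wrist");f=c["frame"][:,:,::-1];print(repr(c["R"]),c["t"])
cv2.imwrite("pics/w9.png",f)
cv2.imwrite("pics/w9c.png",cv2.resize(f[140:230,270:390],None,fx=6,fy=6,interpolation=cv2.INTER_CUBIC))
c=env.read_camera("side");cv2.imwrite("pics/s9.png",cv2.resize(c["frame"][150:330,250:450,::-1],None,fx=3.3,fy=3.3,interpolation=cv2.INTER_CUBIC))
E
```

```text
q [-26.1   3.9  23.6 110.3  -1.7  66.1  91.1] p [0.5049 0.0044 0.1398] zhead 93.05 tilt [ 1.e-04 -6.e-04 -1.e+00] t 25.5
shift/0.04 tool axes [-0.004  0.007  0.041] rotvec/120 [-0.0013 -0.0003  0.    ]
F [-0.71 -0.03 -1.41] M [-0.039 -0.002 -0.021] w 0.011773044412952962
array([[-5.38342647e-02,  9.98549870e-01, -1.70100448e-04],
       [ 9.69285190e-01,  5.22974712e-02,  2.40314784e-01],
       [ 2.39975193e-01,  1.27722939e-02, -9.70694996e-01]]) [ 0.02381517 -0.49949502  0.18769572]
```

View pics/w9c.png

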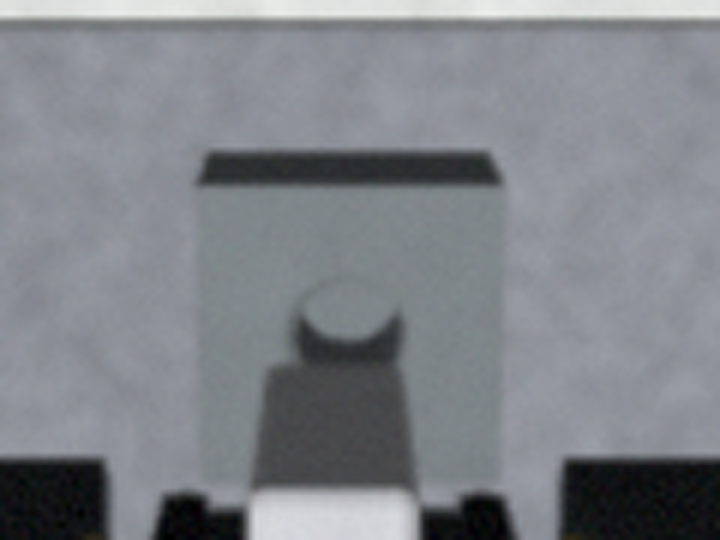

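View pics/w8c.png

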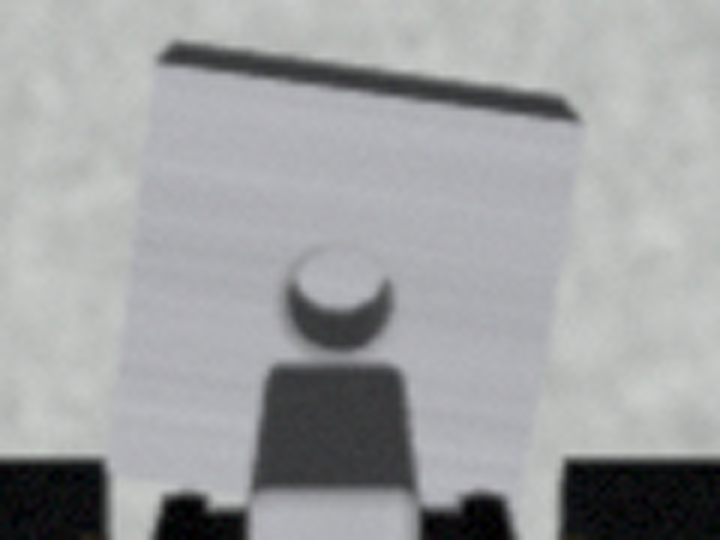

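View pics/s9.png

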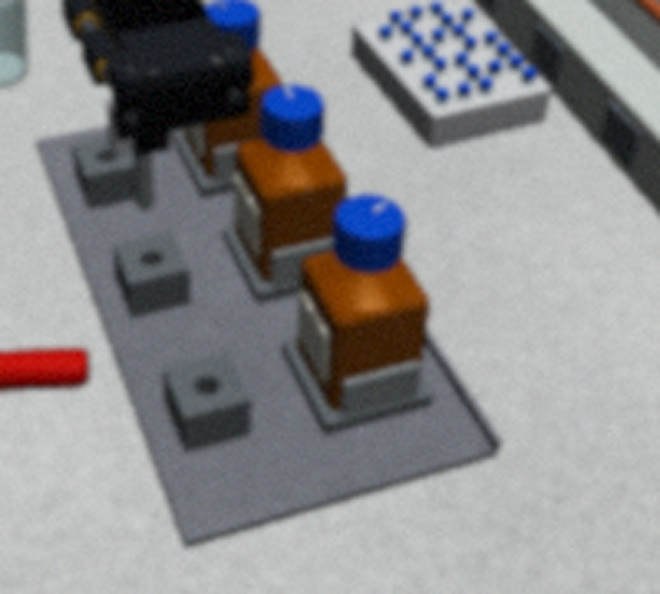

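View pics/w9.png

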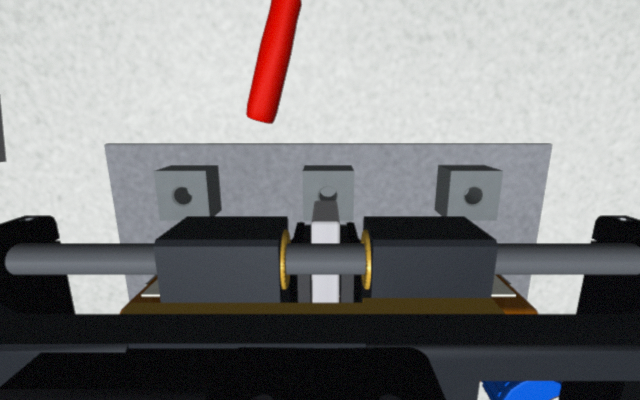

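```bash
python3 - <<'E'
from cell import env
from h import *
c=env.read_camera("wrist"); o=env.get_obs();p=o["tool_pos"]
def tr(h):
    a=np.radians(h);z=np.array([np.cos(a),np.sin(a),0]);x=np.array([0,0,-1.]);return np.c_[x,np.cross(z,x),z]
Rt=Ro.from_euler("xyz",o["tool_rot"],degrees=True).as_matrix(); print(p)
Rc=c["R"]@Rt; tc=c["R"]@p+c["t"]   # cam = Rc*tool+tc
R8=tr(93.22);p8=np.array([.4675,-.3193,.1412])
c8=dict(c);c8["R"]=Rc@R8.T;c8["t"]=tc-c8["R"]@p8
H8=ray(c8,(270+339/6,140+297/6),.032);H9=ray(c,(270+349/6,140+327/6),.04)
print("park hole",H8,"in tool",R8.T@(H8-p8)); print("target",H9,"in tool",Rt.T@(H9-p))
# block corners target z=.04
Q=[ray(c,(270+u/6,140+v/6),.04) for u,v in[(197,186),(503,186)]];print(np.round(Q,4))
ex=np.array([np.cos(np.radians(3.2)),np.sin(np.radians(3.2)),0]);print("from front edge",np.mean(Q,0)+.021*ex)
Q=[ray(c8,(270+u/6,140+v/6),.032) for u,v in[(160,65),(580,122)]];ex=np.array([np.cos(np.radians(-5)),np.sin(np.radians(-5)),0]);print("park from edge",np.mean(Q,0)+.03*ex, np.hypot(*(Q[1]-Q[0])[:2]))
E
```

```text
[0.50485471 0.00500516 0.13978959]
park hole [ 0.46473142 -0.31957141  0.032     ] in tool [ 0.1092      0.00277946 -0.00011547]
target [0.50408196 0.00616921 0.04      ] in tool [0.09978942 0.00071067 0.0012171 ]
[[ 0.4857 -0.0153  0.04  ]
 [ 0.4835  0.0258  0.04  ]]
from front edge [0.50555148 0.00637878 0.04      ]
park from edge [ 0.46568352 -0.31947154  0.032     ] 0.058432140383485286
```

```bash
python3 - <<'E'
from cell import env
from h import *
c=env.read_camera("wrist"); o=env.get_obs();p=o["tool_pos"]
Rt=Ro.from_euler("xyz",o["tool_rot"],degrees=True).as_matrix(); print(p)
for (u1,u2,v),z in (((248,418,488),.1738),((268,402,366),.1378)):
  for dz in(-.002,0,.002):
    Q=[ray(c,(270+u/6,140+v/6),z+dz) for u in(u1,u2)]
    print(z+dz,np.round(Rt.T@(np.mean(Q,0)-p),4),"width",np.hypot(*(Q[1]-Q[0])[:2]))
E
```

```text
[0.50487559 0.00530205 0.13977953]
0.1718 [-0.032   0.0213 -0.0012] width 0.011811514663930753
0.1738 [-0.034   0.022  -0.0012] width 0.011630346299042447
0.1758 [-0.036   0.0227 -0.0012] width 0.011449177934154137
0.1358 [ 0.004   0.0206 -0.0009] width 0.011697939407968504
0.1378 [ 0.002   0.0211 -0.0009] width 0.011557332992628911
0.1398 [-0.      0.0216 -0.0009] width 0.011416726577289319
```

>>> drive_tool([
  [[0.1,-0.04,0.035],[0,0,0]],
  [[0.3,0,0],[0,0,0]],
  [[0.3,0,0],[0,0,0]],
  [[0.25,0,0],[0,0,0]],
  [[0,0,0],[0,0,0]],
  [[0,0,0],[0,0,0]],
])

```text
time_s: 26.3
tool_pos: [0.5061, 0.0077, 0.1012]
tool_rot: [103.6, 89.9, -163.2]
force: [0.1, -0.1, -0.5]
grip_width: 0.0118
```

```bash
python3 - <<'E'
from cell import env
from h import *
import cv2
plan(env,[.5066,.0066,.066],93.2)
c=env.read_camera("wrist");f=c["frame"][:,:,::-1]
cv2.imwrite("pics/w10c.png",cv2.resize(f[140:230,270:390],None,fx=6,fy=6,interpolation=cv2.INTER_CUBIC))
c=env.read_camera("side");cv2.imwrite("pics/s10.png",cv2.resize(c["frame"][170:270,260:360,::-1],None,fx=6,fy=6,interpolation=cv2.INTER_CUBIC))
E
```

```text
q [-25.9   6.6  23.5 112.5  -3.   61.6  92. ] p [0.5061 0.0077 0.1012] zhead 93.21 tilt [-1.e-03 -3.e-04 -1.e+00] t 26.3
shift/0.04 tool axes [ 0.881 -0.011 -0.029] rotvec/120 [ 0.0001 -0.0001 -0.0005]
F [ 0.05 -0.1  -0.49] M [0.029 0.004 0.02 ] w 0.011830151468698268
```

View pics/w10c.png

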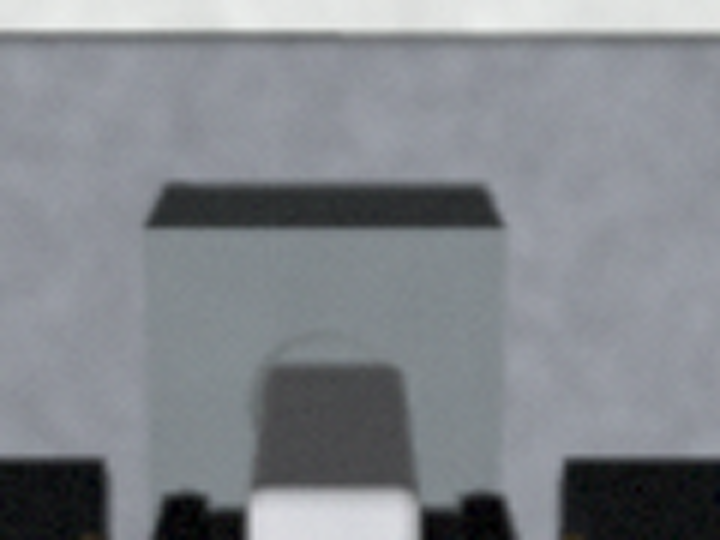

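View pics/s10.png

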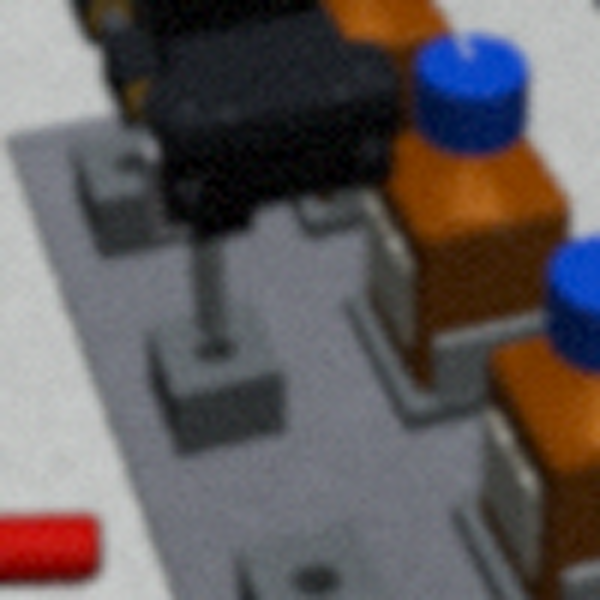

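```bash
python3 - <<'E'
from cell import env
from h import *
import cv2
c=env.read_camera("side");cv2.imwrite("pics/s11.png",cv2.resize(c["frame"][200:250,275:325,::-1],None,fx=12,fy=12,interpolation=cv2.INTER_CUBIC))
o=env.get_obs();p=o["tool_pos"];print(p)
for X in ([.5045,.0064,.04],[.5065,.0064,.04],[.5045,.0064,.047],p+[-.0015,0,-.054],p+[-.0015,0,-.02]): print(X,(proj(c,X)-[275,200])*12)
E
```

```text
[0.50691596 0.00783689 0.10224303]
[0.5045, 0.0064, 0.04] [249.68074482 335.8461057 ]
[0.5065, 0.0064, 0.04] [260.14162377 333.83308621]
[0.5045, 0.0064, 0.047] [248.21194168 307.88535851]
[0.50541596 0.00783689 0.04824303] [250.99286932 296.96736818]
[0.50541596 0.00783689 0.08224303] [243.71200992 156.70564082]
```

View pics/s11.png

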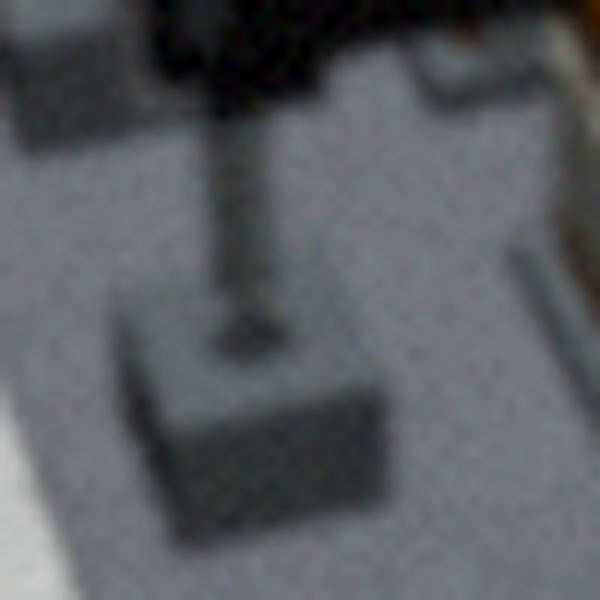

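>>> drive_tool([
  [[0,-0.012,-0.025],[0,0,0]],
  [[0.08,0,0],[0,0,0]],
  [[0.08,0,0],[0,0,0]],
  [[0.08,0,0],[0,0,0]],
  [[0.08,0,0],[0,0,0]],
  [[0,0,0],[0,0,0]],
])

```text
time_s: 27.05
tool_pos: [0.5065, 0.0068, 0.0883]
tool_rot: [95.7, 89.9, -171.1]
force: [-0.5, -0.9, -1.0]
grip_width: 0.0114
```

```bash
python3 - <<'E'
from cell import env
from h import *
plan(env,[.5070,.0066,.066],93.2)
E
```

```text
q [-25.7   7.6  23.5 113.1  -3.5  60.   92.5] p [0.5065 0.0068 0.0883] zhead 93.21 tilt [-1.1e-03 -2.0e-04 -1.0e+00] t 27.05
shift/0.04 tool axes [ 0.558 -0.013 -0.006] rotvec/120 [ 0.0001 -0.0001 -0.0005]
F [-0.5  -0.9  -1.02] M [ 0.055  0.001 -0.008] w 0.011427204131344983
```

The tip is about 6 mm into the hole with no contact force, so I'll continue gently.

>>> drive_tool([
  [[0.08,0,0],[0,0,0]],
  [[0.08,0,0],[0,0,0]],
  [[0.08,0,0],[0,0,0]],
  [[0.08,0,0],[0,0,0]],
  [[0.08,0,0],[0,0,0]],
  [[0,0,0],[0,0,0]],
])

```text
time_s: 27.65
tool_pos: [0.5066, 0.0068, 0.0724]
tool_rot: [96.5, 89.9, -170.3]
force: [-0.3, -0.4, -1.0]
grip_width: 0.012
```

```bash
python3 - <<'E'
from cell import env
from h import *
import cv2
plan(env,[.5070,.0066,.066],93.2)
c=env.read_camera("side");cv2.imwrite("pics/s12.png",cv2.resize(c["frame"][190:250,275:335,::-1],None,fx=10,fy=10,interpolation=cv2.INTER_CUBIC))
E
```

```text
q [-25.5   8.8  23.4 113.9  -4.1  58.1  93.1] p [0.5066 0.0068 0.0724] zhead 93.21 tilt [-9.e-04 -2.e-04 -1.e+00] t 27.65
shift/0.04 tool axes [ 0.16  -0.011 -0.005] rotvec/120 [ 0.0001 -0.     -0.0004]
F [-0.3  -0.39 -0.97] M [0.011 0.033 0.009] w 0.011970674879029818
```

View pics/s12.png

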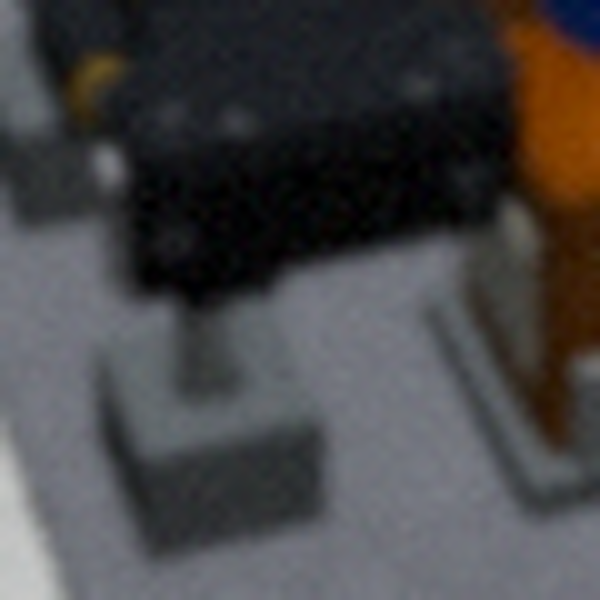

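>>> drive_tool([
  [[0.05,0,0],[0,0,0]],
  [[0.04,0,0],[0,0,0]],
  [[0.03,0,0],[0,0,0]],
  [[0.02,0,0],[0,0,0]],
  [[0,0,0],[0,0,0]],
])

```text
time_s: 28.2
tool_pos: [0.5069, 0.0068, 0.0672]
tool_rot: [79.2, 90.0, 172.4]
force: [-0.6, 0.3, -0.6]
grip_width: 0.0115
```

>>> drive_tool([
  [[0.03,0,0],[0,0,0]],
  [[0,0,0],[0,0,0]],
])

```text
time_s: 28.4
tool_pos: [0.5069, 0.0069, 0.0661]
tool_rot: [63.0, 90.0, 156.2]
force: [0.4, 0.2, -1.2]
grip_width: 0.0118
```

>>> drive_tool([
  [[0.02,0,0],[0,0,0]],
  [[0,0,0],[0,0,0]],
])

```text
time_s: 28.6
tool_pos: [0.5071, 0.0069, 0.0659]
tool_rot: [-33.2, 90.0, 60.0]
force: [-0.8, -0.6, 4.1]
grip_width: 0.0119
```

>>> drive_tool([
  [[0.02,0,0],[0,0,0]],
  [[0,0,0],[0,0,0]],
])

```text
time_s: 28.8
tool_pos: [0.5073, 0.0068, 0.0658]
tool_rot: [-40.4, 90.0, 52.8]
force: [-3.1, -0.1, 8.7]
grip_width: 0.0117
```

>>> drive_tool([
  [[0.02,0,0],[0,0,0]],
  [[0,0,0],[0,0,0]],
])

```text
time_s: 29.0
tool_pos: [0.5075, 0.0069, 0.0657]
tool_rot: [-38.8, 89.9, 54.4]
force: [-4.7, -0.6, 14.4]
grip_width: 0.0123
```

The pin has bottomed at TCP z = 0.066, as expected. I'll relieve the force, then let go.

>>> drive_tool([
  [[-0.05,0,0],[0,0,0]],
  [[0,0,0],[0,0,0]],
], squeeze=10)

```text
time_s: 29.2
tool_pos: [0.5072, 0.0069, 0.0659]
tool_rot: [-80.9, 90.0, 12.3]
force: [0.2, 0.5, 2.1]
grip_width: 0.0115
```

>>> drive_tool([
  [[0,0,0],[0,0,0]],
  [[0,0,0],[0,0,0]],
  [[0,0,0],[0,0,0]],
  [[0,0,0],[0,0,0]],
  [[0,0,0],[0,0,0]],
  [[0,0,0],[0,0,0]],
], hand=-0.1)

```text
time_s: 29.8
tool_pos: [0.5069, 0.0068, 0.0657]
tool_rot: [30.6, 90.0, 123.8]
force: [0.3, 0.3, 0.5]
grip_width: 0.0384
```

```bash
python3 - <<'E'
from cell import env
from h import *
import cv2
plan(env,[.5070,.0066,.066],93.2)
c=env.read_camera("side");cv2.imwrite("pics/s13.png",cv2.resize(c["frame"][170:250,265:365,::-1],None,fx=7,fy=7,interpolation=cv2.INTER_CUBIC))
E
```

```text
q [-25.4   9.3  23.4 114.3  -4.4  57.3  93.3] p [0.5069 0.0068 0.0657] zhead 93.21 tilt [-0.  0. -1.] t 29.8
shift/0.04 tool axes [-0.007 -0.001 -0.006] rotvec/120 [ 0.0001  0.     -0.    ]
F [0.31 0.34 0.52] M [ 0.017 -0.06  -0.043] w 0.03840852436797807
```

View pics/s13.png

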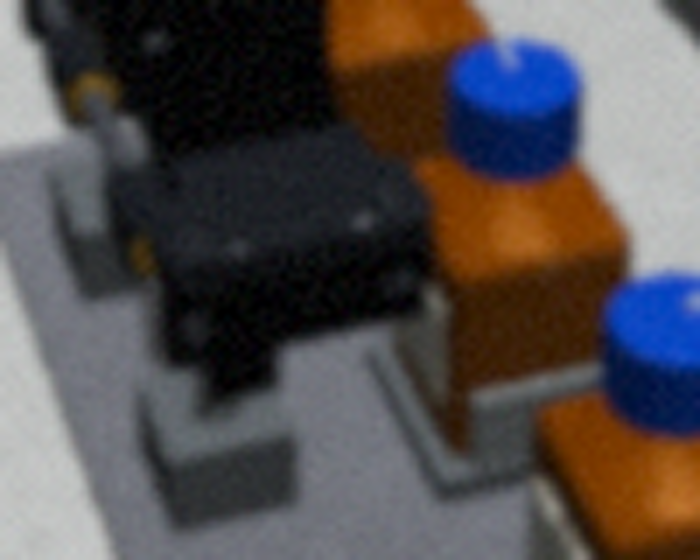

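Released, so I'll rise straight up.

>>> drive_tool([
  [[-0.1,0,0],[0,0,0]],
  [[-0.3,0,0],[0,0,0]],
  [[-0.4,0,0],[0,0,0]],
  [[-0.5,0,0],[0,0,0]],
  [[-0.5,0,0],[0,0,0]],
  [[-0.5,0,0],[0,0,0]],
  [[-0.5,0,0],[0,0,0]],
  [[-0.5,0,0],[0,0,0]],
  [[-0.3,0,0],[0,0,0]],
  [[0,0,0],[0,0,0]],
])

```text
time_s: 30.85
tool_pos: [0.5082, 0.0069, 0.2121]
tool_rot: [-79.9, 89.8, 13.3]
force: [0.7, 0.2, 0.5]
grip_width: 0.0391
```

>>> drive_tool([
  [[0,0,0.5],[0,0,0]],
  [[0,0,0.8],[0,0,0]],
  [[0,0,0.8],[0,0,0]],
  [[0,0,0.8],[0,0,0]],
  [[0,0,0.8],[0,0,0]],
  [[0,0,0.8],[0,0,0]],
  [[0,0,0.8],[0,0,0]],
  [[0,0,0.8],[0,0,0]],
  [[0,0,0.4],[0,0,0]],
  [[0,0,0],[0,0,0]],
])

```text
time_s: 31.85
tool_pos: [0.4912, 0.2685, 0.2087]
tool_rot: [104.6, 89.9, -162.0]
force: [0.1, -0.6, 0.1]
grip_width: 0.0388
```

```bash
python3 - <<'E'
from cell import env
from h import *
import cv2
plan(env,[.5070,.2,.2],93.2)
c=env.read_camera("side");cv2.imwrite("pics/s14.png",cv2.resize(c["frame"][120:330,240:440,::-1],None,fx=2.8,fy=2.8,interpolation=cv2.INTER_CUBIC))
c=env.read_camera("top");cv2.imwrite("pics/t14.png",cv2.resize(c["frame"][140:280,150:420,::-1],None,fx=2.9,fy=2.9,interpolation=cv2.INTER_CUBIC))
print((proj(c,[.5045,.0062,.1])-[150,140])*2.9)
E
```

```text
q [-41.2   7.8  10.8  97.7  -1.5  74.7  63.4] p [0.4912 0.2685 0.2087] zhead 93.45 tilt [-1.6e-03 -5.0e-04 -1.0e+00] t 31.85
shift/0.04 tool axes [ 0.217 -0.291 -1.734] rotvec/120 [ 0.0021 -0.0002 -0.0008]
F [ 0.11 -0.65  0.1 ] M [ 0.011 -0.003  0.002] w 0.03878359931250422
[502.07469842 256.21384762]
```

View pics/s14.png

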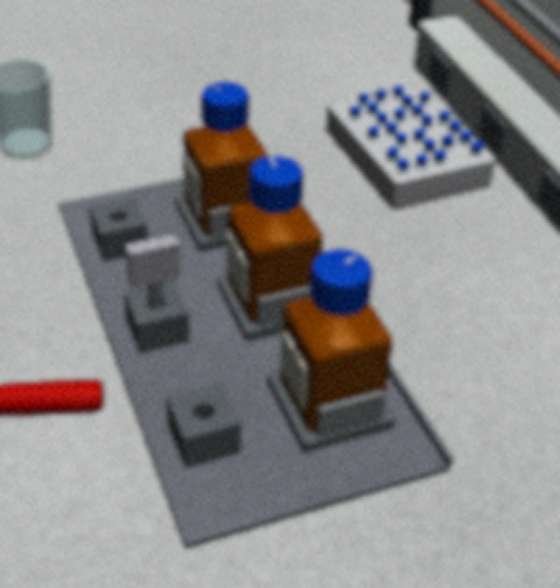

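View pics/t14.png

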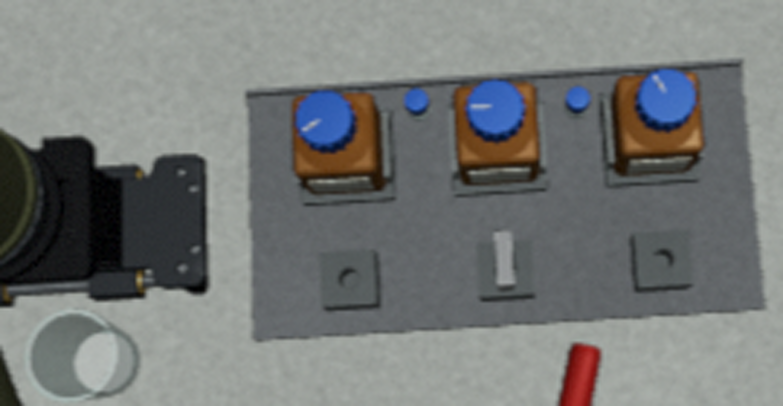

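The flag stands upright and fully down in the middle block, with its top near (505,257) in the top crop against (502,256) predicted. The vials and beaker haven't moved, and the arm is clear, so I'll hand in.

```bash
python3 - <<'E'
from cell import env
print(env.sign_off())
E
```

```text
the job is handed in; nothing more can be done
None
```

I tried all three caps, and the flag pin is now in the hole in front of the middle bottle, which is the loose one. The job took about 32 s and is handed in; no verdict was reported.

| Cap | Behaviour | Final torque | Estimated creep |
|---|---|---|---|
| Left | Firm at once (tight) | 0.57 N m | about 8–9° |
| Middle | Turned freely at about 0.1 N m for about 35°, then firm (loose) | 0.55 N m | about 6–8° |
| Right | Firm at once (tight) | 0.61 N m | about 8–9° |

- **Creep estimates:** for each cap the torque, the turn angle and the white line in the pictures agree only to 1–3°. All the values sit well inside 3–17°.
- **Flag:** it bottomed at the expected depth with 14 N downward, and I eased that off before letting go. The last pictures show it upright.
- **Other items:** the vials and beaker look unmoved. The gripper was clear, with no force beyond noise at the wrist.
- **Disagreement:** camera estimates of positions differed by up to about 3 mm. I settled these with the wrist camera, where the jaws closed on the caps, and a side-view check before putting the pin in.

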